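# Load the drying box and draw its glass cover shut

### The job

Stand the small squat lidded crucible upright in the open front of the drying box and let go of it, then shut the box: rest the shut fingers on top of the glass cover and draw it towards the front until it is fully home against the front wall, and let go. The glass is fragile, never load it with more than 20 N; leave the tall jar and the dish where they stand.

Things in the scene. Friction and masses are not known exactly. Their poses are not given: they have to be found in the camera images.
- box: Fixed stand of the drying box: dark steel plate 300 x 190 x 8 mm on the bench, with two slotted brackets 78 mm high at the sides of its front. Origin: centre of the plate's underside; x points from the box's front to its rear, y left, z up. The stand carries a white case 158 mm wide, open in front, with a hood over its rear (x over +11 mm in this frame, top 91 mm above the bench, untipped).
- pin (a point): Lowest place of the tipping axis on the stand: x = -125, z = 50 mm in the frame of the box, axis along its y. The case with its glass has been set 0 to 12 mm higher than this and tipped about the axis, rear end up, by 0.5 to 7.5 degrees: different each time and not measured, so feel for heights. The case's places in these notes hold for the lowest, untipped case: add both.
- chamber (a point): Where the centre of the chamber's floor lies with the case lowest and untipped: x = -66, y = 0, z = 17 mm in the frame of the box. The chamber inside is 147 mm long (x), 134 mm wide (y) and 56 mm deep, floor to glass. Only the part in front of the glass cover's front edge is open from above.
- front (a point): Where the middle of the cover's top front edge lies when shut, with the case lowest and untipped, at the inside of the front wall: x = -139, y = 0, z = 79 mm in the frame of the box. The front wall's top is 3 mm higher; ridged side guides, 6 mm higher, begin at y = +-69 mm; the hood, 12 mm higher, begins 150 mm behind this point.
- cover (a joint): Opening in m of the flat clear glass cover (6 mm thick, no handle, flush metal strip along its front edge): 0 = shut; at q its front edge is q behind front along x; bare glass from there to the hood. It slides along the tipped case, needs about 4 N, stays where left, moves only by friction from above, yields 0.17 mm per N (3 mm at most) on rubber and breaks above 20 N.
- crucible_mid (a point): Centre (23 mm above the underside) of the small squat white porcelain crucible with its fixed lid: body 42 mm in diameter up to 30 mm, lid 45 mm in diameter up to 34 mm, small knob on top, 46 mm high in all, 90 g. z is its upright axis.
- jar_mid (a point): Centre (48 mm above the underside) of a tall white porcelain jar with lid, 52 mm in diameter, 96 mm high. Not to be disturbed.
- dish_mid (a point): Centre (15 mm above the underside) of an open white porcelain dish, 76 mm in diameter, 30 mm high. Not to be disturbed.

How it is judged:
On the way, in this order (a step that is already met when the one before it is completed fails the run):
1. the crucible stands upright in the box, let go, with the cover still open (x of crucible_mid in the frame of box between -0.14 and 0.01 m and y of crucible_mid in the frame of box between -0.067 and 0.067 m and z of crucible_mid in the frame of box below 0.08 m and angle between crucible_mid's own z axis and vertical below 0.25 rad and contact force between the fingers and crucible below 0.1 N and value of joint cover above 0.05 m), for 0.2 s.
2. the cover is drawn fully home (value of joint cover below 0.003 m), for 0.2 s.
At the end, for the whole second after the job is handed in: The crucible stands at rest inside the box's chamber, upright within 0.25 rad, and the glass cover is shut to within 3 mm of the front wall (value of joint cover below 0.003 m and x of crucible_mid in the frame of box between -0.14 and 0.01 m and y of crucible_mid in the frame of box between -0.067 and 0.067 m and z of crucible_mid in the frame of box below 0.08 m and angle between crucible_mid's own z axis and vertical below 0.25 rad and linear speed of crucible below 0.02 m/s); the robot touches nothing.
It fails at once if the glass cover is loaded with more than 20 N by the robot (contact force between the arm and cover above 20 N).
It fails at once if the fingers load the glass cover with more than 20 N (contact force between the fingers and cover above 20 N).
It fails at once if the tall jar is displaced by more than 20 mm (distance of jar_mid from where it was at the start of the episode above 0.02 m).
It fails at once if the dish is displaced by more than 20 mm (distance of dish_mid from where it was at the start of the episode above 0.02 m).
It also fails if it takes over 72 s, if anything falls off the work surface, if the arm or the gripper's body presses on something with over 40 N, if the wrist force passes 120 N, or if a joint passes its speed limit or range.

### The arm

A 6-joint arm with a two-finger parallel gripper is mounted at the origin on the work surface. World frame = base frame: x ahead of the robot, y to its left, z up, the work surface at z = 0. Lengths are in m, angles in rad, forces in N, time in s.
With the tool pointing down it reaches from about 0.375 to 0.975 m from the base axis. Payload 3.8 kg.
Tool frame: the origin (TCP) lies midway between the tips of the shut fingers; the grasp point (between the pads) lies 19 mm behind it; z points along the fingers, y is the direction in which the jaws open and shut (so a half turn about z gives the same grasp; the last joint's range is limited). The gripper opens to 85 mm and grips with 20 to 120 N. Pads are 22 mm wide; open, the fingers measure 114 mm over their backs; the gripper's body (76 mm by 85 mm) begins 54 mm behind the grasp point. The pads swing forward as they close: fully open they stand 13 mm farther back than shut.
Start: joints at [1.304, 0.264, 1.604, -0, 1.274, -0.037], TCP at [0.154, 0.657, 0.231] pointing down, gripper open.
Joint ranges: [-2.63, 2.63], [-0.94, 2.18], [0.31, 2.57], [-1.31, 4.45], [0, 2.66], [-2.55, 2.55]. Speed limits (rad/s): [2.57, 2.57, 3.14, 3.14, 3.14, 3.14].

### API

Orientations are given as a rotation vector (axis times angle).
In Python, from workcell import readout, read_camera, camera_params, bot gives the robot as it stands.
- The arm moves only by the tool apply_moves, never from a script. Its argument "plan" is a list that holds one entry, the list of rows, each a list of 7 numbers: the shift along the tool's x, y, z each as a share of 1000 mm, from -1 to 1, then the turn, a rotation vector about the tool's x, y, z each as a share of pi rad, from -1 to 1, then the gripper command: -1 is fully open, 1 is shut, values between are in proportion. A call has exactly 8 rows; each row is the pose to reach, as a shift and turn from the pose commanded when the call began, along the tool's axes at that moment, turning the shorter way round; what a row does not reach only later rows make up. A row lasts 1/12 s, in which the tool goes at most 41.7 mm and 7.16 degrees, less where a joint would pass 70% of its speed; a pose out of reach is approached as far as the arm can. A call with a number of a shift or a turn outside -1 to 1 is refused whole. A call with a gripper value outside its range is refused whole. The fingers move at their own pace and stop on an object; "force" is the grip in N (left out, the last holds). Time passes only in rows, so rows that repeat a pose let the fingers close, or fill a call up. It gives the time, the measured TCP pose, the force and the opening at its end, in the units of the state.
- readout.read_state(): the state, without advancing time (a new reading comes with each control period).
- read_camera(name): name is "scene" or "side" or "wrist"; returns the picture (384x512x3 uint8, red, green, blue); there is no depth.
- camera_params(name): a dict with "fovy" (degrees; the focal length in pixels is half the picture's height over the tangent of half this angle, whatever the lens; pixels are square), "cx", "cy" (the principal point, pixels), "rvec" (rotation vector, rad) and "tvec" (3), from world to camera coordinates, as OpenCV has them; the wrist camera has in their place "hand_eye" (4x4, takes a point from camera to tool coordinates, whose origin is the TCP and whose axes are the flange's). Camera axes: x right, y down, z forward; pixel columns grow to the right and rows downward; lengths in m; the calibration is good to about 2 mm. A picture is of the moment at which its call begins: read the wrist's pose just before it. camera_params takes no time and is no camera call.
- bot.finish_job(): hands the job in, once; it reports no verdict.
The state is a dict: "time": time; "q": joint angles; "joint_vel": joint speeds; "joint_torque": joint torques, N m; "tool_pos": TCP position; "tcp_rot": TCP orientation; "wrist_force": force on the tool from outside, world axes, zero at the start; "torque": the same for the moment, N m; "width": opening from 0.0 (shut) to 1.0 (fully open).
Only numpy, scipy, OpenCV 4.12 (cv2) and the standard library are available. Lean on these libraries where they do the work, as an engineer would, in place of code of your own. Each camera call takes 0.05 s, during which the arm holds its last target.

## Working session

There is one attempt and no reset: what is moved stays moved. The work goes in short steps, Python scripts to look and compute and a tool call to move; the robot and the scene stay as the last step left them, time stands still between calls to the robot, and variables do not carry over. Pictures are saved under pics/ and viewed, and the job is handed in when it is done.

Besides the shell and the picture viewer there is one more tool, called after "Emit:" in YAML: its name, and indented under it one key for each argument. apply_moves: Moves the arm, as the interface text tells. Shift numbers are shares of 1000 mm and turn numbers shares of pi rad, none past 1 either way. Its arguments: {"type":"object","properties":{"plan":{"type":"array","items":{"type":"array","items":{"type":"array","items":{"type":"number","minimum":-1,"maximum":1}}}},"force":{"type":"number"}},"required":["plan"]}

```bash
ls; mkdir -p pics; python3 - <<'E'
from workcell import readout, read_camera, camera_params, bot
import cv2
print(readout.read_state())
for n in ["scene","side","wrist"]:
    print(n,camera_params(n))
    cv2.imwrite(f"pics/{n}0.png",read_camera(n)[:,:,::-1])
E
```

```text
pics
{'time': 0.0, 'q': array([ 1.30409477e+00,  2.64759131e-01,  1.60539777e+00,  6.13626782e-06,
        1.27369269e+00, -3.69035619e-02]), 'joint_vel': array([ 1.17645834e-03, -2.81156507e-05, -3.14681922e-04,  2.81076706e-05,
        1.62322062e-04,  2.57738269e-03]), 'joint_torque': array([-2.54734179e-03, -5.15090990e+01, -3.67324877e+01, -3.65961682e-05,
        1.26828262e-02,  4.39803287e-06]), 'tool_pos': array([0.15355887, 0.6565404 , 0.22994516]), 'tcp_rot': array([-0.36013493, -3.12053108,  0.00350263]), 'wrist_force': array([0.56980323, 0.53112879, 0.70787288]), 'torque': array([ 0.01788368,  0.01982644, -0.02310604]), 'width': 0.999181564927248}
scene {'fovy': 43.59355043982855, 'cx': 259.6437126141453, 'cy': 191.1285405259832, 'rvec': array([ 1.75621986,  1.4110759 , -0.75162789]), 'tvec': array([-0.04387568, -0.24484483,  1.57912966])}
side {'fovy': 56.48779260368491, 'cx': 256.94174571283634, 'cy': 193.49349158626035, 'rvec': array([ 2.13378829, -0.16645285,  0.09934187]), 'tvec': array([-0.53429093,  0.08684835,  0.68356086])}
wrist {'fovy': 69.55763031529605, 'cx': 251.22019297490013, 'cy': 183.82965768629583, 'hand_eye': array([[ 4.40031211e-04, -9.47678469e-01, -3.19226135e-01,
         8.29867906e-02],
       [ 9.99999838e-01,  5.32228336e-04, -2.01581851e-04,
        -1.41077168e-04],
       [ 3.60935975e-04, -3.19225995e-01,  9.47678550e-01,
        -1.42395869e-01],
       [ 0.00000000e+00,  0.00000000e+00,  0.00000000e+00,
         1.00000000e+00]])}
```

View pics/scene0.png

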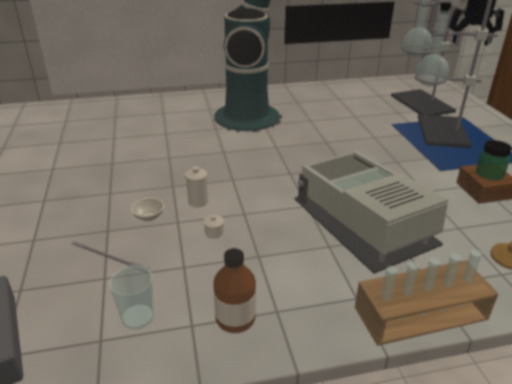

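View pics/side0.png

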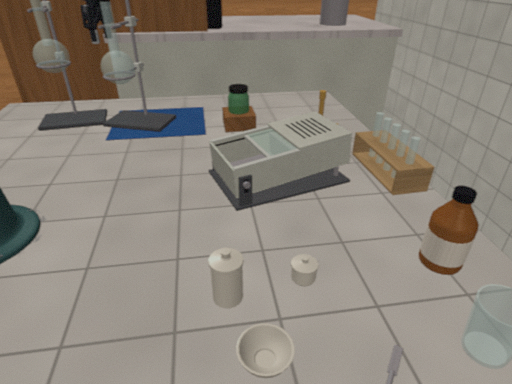

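View pics/wrist0.png

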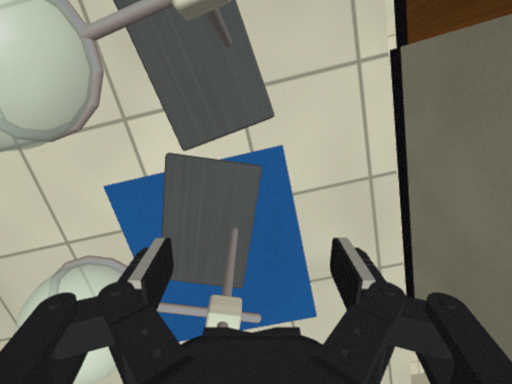

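```bash
cat > h.py <<'E'
from workcell import readout, read_camera, camera_params, bot
import cv2, numpy as np
from scipy.spatial.transform import Rotation as R
def cam(n,state=None):
    p=camera_params(n); f=192/np.tan(np.radians(p['fovy']/2))
    K=np.array([[f,0,p['cx']],[0,f,p['cy']],[0,0,1]])
    if 'rvec' in p:
        Rm=R.from_rotvec(p['rvec']).as_matrix(); return K,Rm,np.array(p['tvec'])
    T=np.eye(4);T[:3,:3]=R.from_rotvec(state['tcp_rot']).as_matrix();T[:3,3]=state['tool_pos']
    M=np.linalg.inv(T@p['hand_eye']); return K,M[:3,:3],M[:3,3]
def proj(P,c):
    K,Rm,t=c; x=(np.atleast_2d(P)@Rm.T+t)@K.T; return x[:,:2]/x[:,2:]
def onz(uv,z,c):
    K,Rm,t=c; C=-Rm.T@t; d=Rm.T@np.linalg.solve(K,[uv[0],uv[1],1]); return C+d*(z-C[2])/d[2]
def tri(obs):
    A=[];b=[]
    for uv,(K,Rm,t) in obs:
        C=-Rm.T@t; d=Rm.T@np.linalg.solve(K,[uv[0],uv[1],1]); d/=np.linalg.norm(d)
        Q=np.eye(3)-np.outer(d,d);A.append(Q);b.append(Q@C)
    X=np.linalg.lstsq(np.vstack(A),np.hstack(b),rcond=None)[0]; return X
def crop(img,x0,y0,w,h,s,fn):
    cv2.imwrite(fn,cv2.resize(img[y0:y0+h,x0:x0+w],None,fx=s,fy=s,interpolation=cv2.INTER_CUBIC))
E
python3 - <<'E'
from h import *
s=cv2.imread('pics/scene0.png');d=cv2.imread('pics/side0.png')
crop(s,280,140,180,135,4.4,'pics/s_box.png')
crop(d,200,105,160,105,5,'pics/d_box.png')
crop(s,120,150,130,100,6,'pics/s_obj.png')
crop(d,190,235,140,145,4,'pics/d_obj.png')
E
```

```text
(no output)
```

View pics/s_box.png

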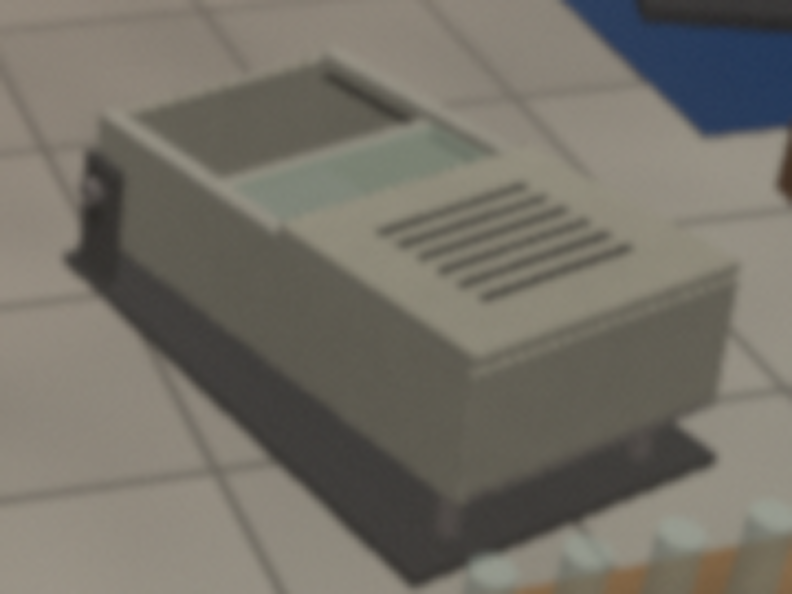

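View pics/d_box.png

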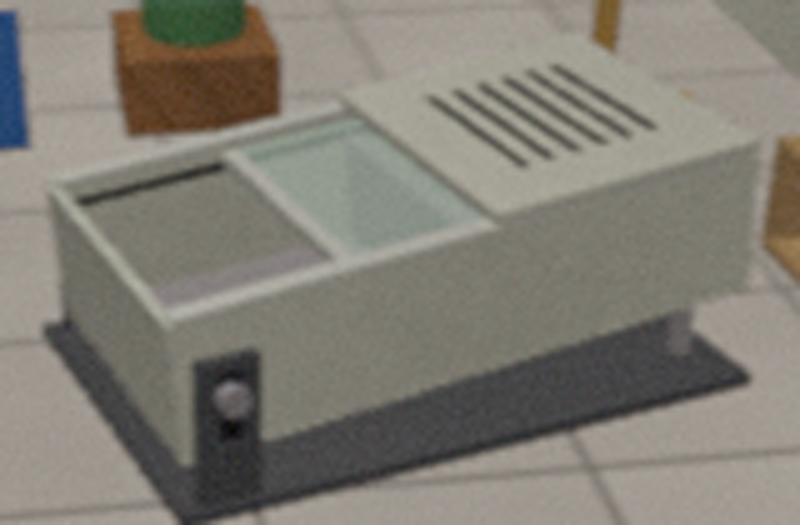

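View pics/s_obj.png

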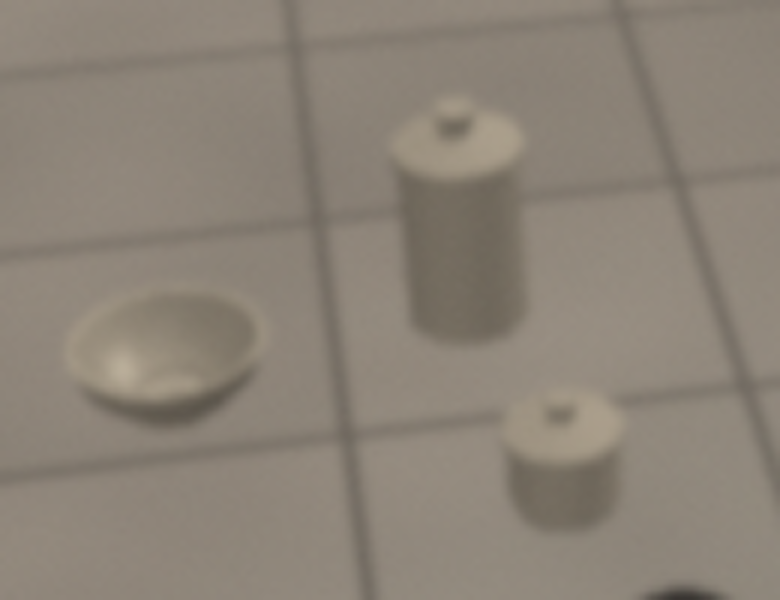

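View pics/d_obj.png

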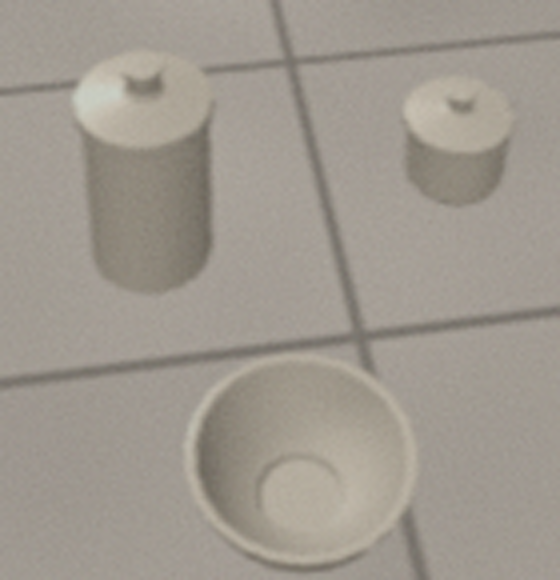

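```bash
cat > fit.py <<'E'
from h import *
from scipy.optimize import least_squares
cs=cam('scene');cd=cam('side')
for n,a,b in [('cruc34',(213.8,220.8),(304.75,263.5)),('jar',(196.3,173.8),(225.75,260.25)),('dish30',(147.7,206.9),(265.25,349.75))]:
    X=tri([(a,cs),(b,cd)]);z={'cruc34':.034,'jar':.08,'dish30':.03}[n]
    print(n,X.round(4),onz(a,z,cs).round(4),onz(b,z,cd).round(4))
# params x,y,yaw,lift,tilt,q,xf
plate=[((-150,-95,8),(295,198.4),(238,209.6)),((150,-95,8),(373.9,273),(349.6,181)),((150,95,8),(443,244.5),None),((-150,95,8),None,(209,171))]
def pts(p):
    x,y,yaw,l,t,q,xf=p
    def case(P):
        P=np.array(P,float)/1000; d=P-[-.125,0,.05]; c,s=np.cos(t),np.sin(t)
        # rear up
        return np.array([-.125+c*d[0]-s*d[2],P[1],.05+l+s*d[0]+c*d[2]])
    out=[(np.array(P)/1000,a,b) for P,a,b in plate]
    out+=[(case((11,-79,91)),(344.3,192.7),(300,148.6)),(case((11,79,91)),(393,175.9),(268.4,124.4)),
    (case((xf,-79,85)),(304.5,165.5),(234.4,169.4)),(case((xf,79,85)),(354.5,152.5),(210.4,142.4)),
    (case((-139+q*1000,-69,79)),(332.7,181.4),(267,156)),(case((-139+q*1000,69,79)),(375.5,167.7),(245.6,136)),
    ]
    Rz=R.from_euler('z',yaw).as_matrix()
    return [(Rz@P+[x,y,0],a,b) for P,a,b in out]
def res(p):
    r=[]
    for P,a,b in pts(p):
        if a is not None:r+=list(proj(P,cs)[0]-a)
        if b is not None:r+=list(proj(P,cd)[0]-b)
    return np.array(r)
s=least_squares(res,[.6,.3,.5,.006,.06,.08,-144],x_scale=[.1,.1,.1,.01,.05,.05,5],loss='soft_l1')
if __name__=='__main__':
    print(s.x, 'yaw',np.degrees(s.x[2]),'tilt',np.degrees(s.x[4])); print(res(s.x).round(1))
E
python3 fit.py
```

```text
cruc34 [ 0.5892 -0.1915  0.0326] [ 0.5897 -0.1908  0.034 ] [ 0.5888 -0.1945  0.034 ]
jar [ 0.4594 -0.2122  0.0776] [ 0.4615 -0.2115  0.08  ] [ 0.4597 -0.2166  0.08  ]
dish30 [ 0.498  -0.331   0.0269] [ 0.5008 -0.3296  0.03  ] [ 0.498  -0.3349  0.03  ]
[ 6.19774217e-01  1.49482204e-01  2.72267489e-01  8.81976460e-03
  6.90335722e-02  8.01654741e-02 -1.44451251e+02] yaw 15.59977799292144 tilt 3.9553323346212017
[-1.  -1.1 -1.  -1.8  0.1 -0.6  2.  -2.1  0.7 -0.6 -0.1 -2.2 -1.7 -0.1
  0.6  0.1  7.2 -1.3  0.  -0.6 -2.2  0.9  0.1  0.   1.6 -0.9 -0.4 -2.1
 -5.8  1.3  3.   3.6 -0.   0.5 -0.8 -0. ]
```

```bash
python3 - <<'E'
from fit import *
st=readout.read_state()
print(proj([st['tool_pos'],[.154,.657,.3]],cs),proj([st['tool_pos'],[.154,.657,.3]],cd))
for uv in [(423,103),(445,130),(462,128)]: print('scene',onz(uv,.01,cs))
for uv in [(75,118),(140,120),(68,112),(145,115)]: print('side',onz(uv,.01,cd))
print('flasks',tri([((433,68),cs),((118,65),cd)]),tri([((417,40),cs),((52,55),cd)]))
crop(cv2.imread('pics/scene0.png'),380,0,132,160,4,'pics/s_st.png')
crop(cv2.imread('pics/side0.png'),0,0,230,150,3.4,'pics/d_st.png')
E
```

```text
cruc34 [ 0.5892 -0.1915  0.0326] [ 0.5897 -0.1908  0.034 ] [ 0.5888 -0.1945  0.034 ]
jar [ 0.4594 -0.2122  0.0776] [ 0.4615 -0.2115  0.08  ] [ 0.4597 -0.2166  0.08  ]
dish30 [ 0.498  -0.331   0.0269] [ 0.5008 -0.3296  0.03  ] [ 0.498  -0.3349  0.03  ]
[[468.80498647  49.2226372 ]
 [474.86238894  25.60289591]] [[103.06403664  44.81551107]
 [ 98.06358386  20.38396084]]
scene [0.03276615 0.61798077 0.01      ]
scene [0.24111463 0.57895236 0.01      ]
scene [0.23901605 0.63906857 0.01      ]
side [0.02345838 0.61907174 0.01      ]
side [0.23978563 0.56922555 0.01      ]
side [-0.01575149  0.68340282  0.01      ]
side [0.25132102 0.61502543 0.01      ]
flasks [0.21633494 0.50792638 0.20158401] [0.03200283 0.55021091 0.22684583]
```

View pics/s_st.png

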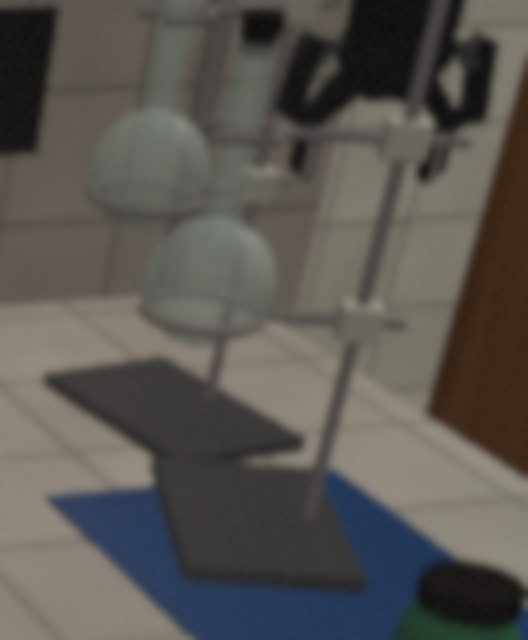

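View pics/d_st.png

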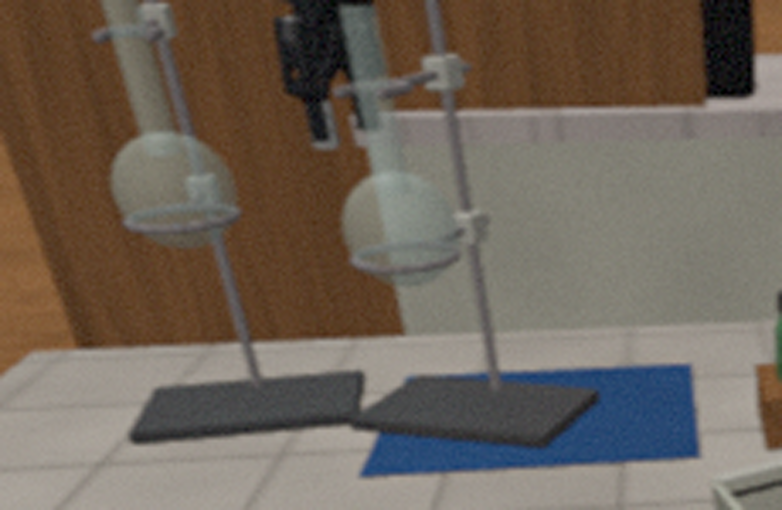

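Emit:
apply_moves:
  plan:
    - [[0,0,-0.03,0,0,0,-1],[0,0,-0.07,0,0,0,-1],[0,0,-0.11,0,0,0,-1],[0,0,-0.15,0,0,0,-1],[0,0,-0.19,0,0,0,-1],[0,0,-0.23,0,0,0,-1],[0,0,-0.25,0,0,0,-1],[0,0,-0.25,0,0,0,-1]]

```text
time: 0.82
tool_pos: [0.1541, 0.6584, 0.4892]
tcp_rot: [0.36, 3.119, 0.018]
wrist_force: [-0.0, -0.9, 0.5]
width: 0.999
```

```bash
python3 - <<'E'
from fit import *
st=readout.read_state();print(st['tool_pos'],st['q'],st['wrist_force'])
for n in ['wrist','scene','side']: cv2.imwrite(f"pics/{n}1.png",read_camera(n)[:,:,::-1])
for P in [(.25,.625)]:
  for z in (.2,.3,.4,.5): print(z,proj([*P,z],cs),proj([*P,z],cd))
E
```

```text
cruc34 [ 0.5892 -0.1915  0.0326] [ 0.5897 -0.1908  0.034 ] [ 0.5888 -0.1945  0.034 ]
jar [ 0.4594 -0.2122  0.0776] [ 0.4615 -0.2115  0.08  ] [ 0.4597 -0.2166  0.08  ]
dish30 [ 0.498  -0.331   0.0269] [ 0.5008 -0.3296  0.03  ] [ 0.498  -0.3349  0.03  ]
[0.15408396 0.65842562 0.48924088] [ 1.30408926e+00  2.20518368e-01  1.19619118e+00 -1.13400601e-05
  1.71321478e+00 -3.69766420e-02] [-0.00388692 -0.91687888  0.46153933]
0.2 [[475.62879316  70.19635134]] [[135.12079205  56.16122057]]
0.3 [[484.87652246  35.00588726]] [[129.22718592  21.3029529 ]]
0.4 [[494.91929137  -3.20994794]] [[122.71360711 -17.22219934]]
0.5 [[505.86423093 -44.85882084]] [[115.4767984  -60.02496045]]
```

View pics/wrist1.png

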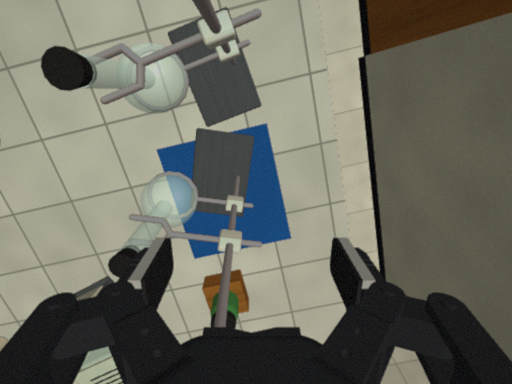

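```bash
python3 - <<'E' | tail -n +4
from fit import *
st=readout.read_state();cw=cam('wrist',st)
for z in (.0,.2,.3,.4,.45,.5,.55,.6): print(z,proj([.25,.625,z],cw)[0].round(),proj([.015,.665,z],cw)[0].round())
print(onz((228,80),.01,cw), onz((237,180),.01,cw))
crop(cv2.imread('pics/wrist1.png'),150,200,150,150,5,'pics/w1c.png')
E
```

```text
0.0 [248. 173.] [240.  63.]
0.2 [246. 208.] [234.  50.]
0.3 [244. 238.] [229.  36.]
0.4 [242. 290.] [218.   9.]
0.45 [240. 332.] [207. -17.]
0.5 [237. 398.] [185. -68.]
0.55 [231. 512.] [ 123. -215.]
0.6 [219. 762.] [-1360. -3740.]
[0.04121784 0.63286296 0.01      ] [0.25690638 0.59801821 0.01      ]
```

View pics/w1c.png

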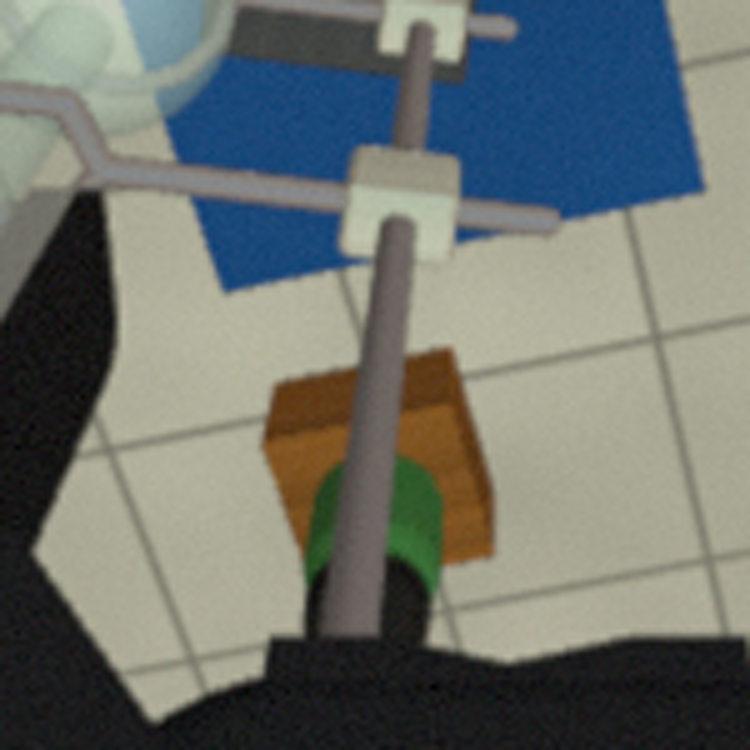

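View pics/scene1.png

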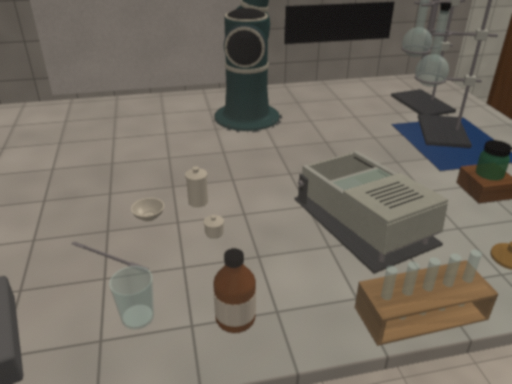

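View pics/side1.png

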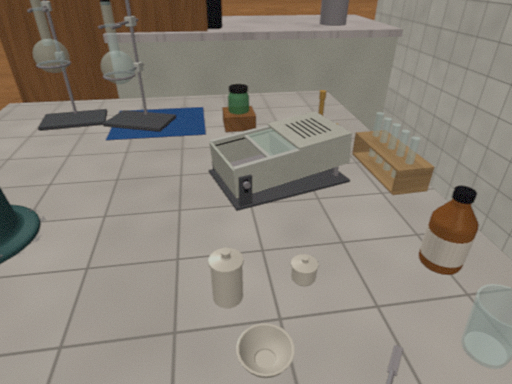

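```bash
python3 - <<'E' | tail -n +4
from fit import *
st=readout.read_state();cw=cam('wrist',st)
print('stop2',tri([((125,262),cw),((445,8),cs)]), 'flask1 top', [ (z,proj([.032,.55,z],cw)[0].round()) for z in (.3,.35,.4,.45)])
print([ (z,proj([.213,.505,z],cw)[0].round(),proj([.213,.505,z],cs)[0].round()) for z in (.3,.35,.4,.45)])
E
```

```text
stop2 [0.21234096 0.50611139 0.368626  ] flask1 top [(0.3, array([131.,  80.])), (0.35, array([108.,  78.])), (0.4, array([76., 75.])), (0.45, array([24., 70.]))]
[(0.3, array([149., 232.]), array([439.,  34.])), (0.35, array([133., 253.]), array([443.,  15.])), (0.4, array([112., 282.]), array([447.,  -4.])), (0.45, array([ 82., 324.]), array([451., -25.]))]
```

Emit:
apply_moves:
  plan:
    - [[0,-0.025,-0.01,0,0,0,-1],[0,-0.06,-0.01,0,0,0,-1],[0,-0.1,-0.01,0,0,0,-1],[0,-0.14,-0.01,0,0,0,-1],[0,-0.175,-0.01,0,0,0,-1],[0,-0.19,-0.01,0,0,0,-1],[0,-0.2,-0.01,0,0,0,-1],[0,-0.2,-0.01,0,0,0,-1]]

```text
time: 1.63
tool_pos: [0.1077, 0.4607, 0.49]
tcp_rot: [-0.36, -3.121, 0.003]
wrist_force: [0.9, -0.1, -0.1]
width: 0.999
```

```bash
cat >> h.py <<'E'
def pose(psi,tilt=0):
    x=np.array([np.cos(psi),np.sin(psi),0]);y=np.array([np.sin(psi),-np.cos(psi),0]);z=np.array([0,0,-1.])
    M=np.stack([x,y,z],1)
    return M
def go(target,M=None,cmdrot=None):
    """print shift (share) & turn (share) from the measured pose"""
    st=readout.read_state();Rc=R.from_rotvec(st['tcp_rot']) if cmdrot is None else R.from_matrix(cmdrot)
    sh=Rc.inv().apply(np.array(target)-st['tool_pos'])
    out=sh.round(4)
    t=np.zeros(3) if M is None else (Rc.inv()*R.from_matrix(M)).as_rotvec()/np.pi
    print('pos',st['tool_pos'].round(4),'q',st['q'].round(2),'shift',out,'turn',t.round(4),'F',st['wrist_force'].round(1),st['time'])
E
python3 - <<'E'
from h import *
go([.575,.137,.25],pose(np.radians(15.6)))
E
```

```text
pos [0.1077 0.4607 0.49  ] q [ 1.29 -0.17  1.6   0.    1.72 -0.05] shift [-0.5288 -0.2083  0.2404] turn [-3.000e-04  8.000e-04  8.402e-01] F [ 0.9 -0.1 -0.1] 1.6333
```

Emit:
apply_moves:
  plan:
    - [[-0.03,-0.01,0,0,0,0.035,-1],[-0.065,-0.025,0,0,0,0.07,-1],[-0.1,-0.04,0,0,0,0.105,-1],[-0.135,-0.055,0,0,0,0.14,-1],[-0.17,-0.07,0,0,0,0.175,-1],[-0.205,-0.085,0,0,0,0.21,-1],[-0.24,-0.1,0,0,0,0.245,-1],[-0.27,-0.11,0,0,0,0.28,-1]]

```text
time: 2.3
tool_pos: [0.3486, 0.2927, 0.4896]
tcp_rot: [-1.663, -2.665, 0.004]
wrist_force: [0.2, 0.6, 0.4]
width: 1.003
```

```bash
python3 - <<'E'
from h import *
go([.575,.137,.25],pose(np.radians(15.6)))
E
```

```text
pos [0.3486 0.2927 0.4896] q [ 0.64 -0.21  1.62 -0.    1.73  0.19] shift [-0.2391  0.1356  0.2395] turn [-3.000e-04  9.000e-04  5.581e-01] F [0.2 0.6 0.4] 2.3
```

Emit:
apply_moves:
  plan:
    - [[-0.025,0.015,0.025,0,0,0.038,-1],[-0.05,0.03,0.05,0,0,0.076,-1],[-0.075,0.045,0.075,0,0,0.114,-1],[-0.1,0.06,0.1,0,0,0.15,-1],[-0.125,0.075,0.125,0,0,0.19,-1],[-0.15,0.09,0.15,0,0,0.225,-1],[-0.175,0.1,0.175,0,0,0.26,-1],[-0.2,0.115,0.2,0,0,0.3,-1]]

```text
time: 2.97
tool_pos: [0.539, 0.1649, 0.2876]
tcp_rot: [-2.69, -1.621, 0.005]
wrist_force: [0.1, 0.3, 0.2]
width: 1.001
```

```bash
python3 - <<'E'
from h import *
go([.575,.137,.25],pose(np.radians(15.6)))
E
```

```text
pos [0.539  0.1649 0.2876] q [0.25 0.03 1.77 0.   1.35 0.74] shift [-0.0078  0.0449  0.0375] turn [-0.0005  0.001   0.2585] F [0.1 0.3 0.2] 2.9667
```

Emit:
apply_moves:
  plan:
    - [[-0.001,0.006,0.005,0,0,0.035,-1],[-0.003,0.012,0.01,0,0,0.07,-1],[-0.004,0.02,0.016,0,0,0.105,-1],[-0.005,0.026,0.022,0,0,0.14,-1],[-0.006,0.032,0.028,0,0,0.175,-1],[-0.007,0.04,0.034,0,0,0.21,-1],[-0.008,0.045,0.037,0,0,0.245,-1],[-0.008,0.045,0.037,0,0,0.258,-1]]

```text
time: 3.63
tool_pos: [0.5746, 0.1374, 0.2503]
tcp_rot: [3.111, 0.429, -0.008]
wrist_force: [-0.2, 0.2, -0.1]
width: 0.999
```

```bash
python3 - <<'E'
from h import *
go([.575,.137,.25],pose(np.radians(15.6)))
cv2.imwrite('pics/w2.png',cv2.resize(read_camera('wrist')[:,:,::-1],None,fx=1.55,fy=1.55,interpolation=cv2.INTER_CUBIC))
E
```

```text
pos [0.5746 0.1374 0.2503] q [ 0.19  0.1   1.76 -0.    1.29  1.49] shift [0.0002 0.0005 0.0003] turn [-0.      0.0016  0.0006] F [-0.2  0.2 -0.1] 3.6333
```

View pics/w2.png

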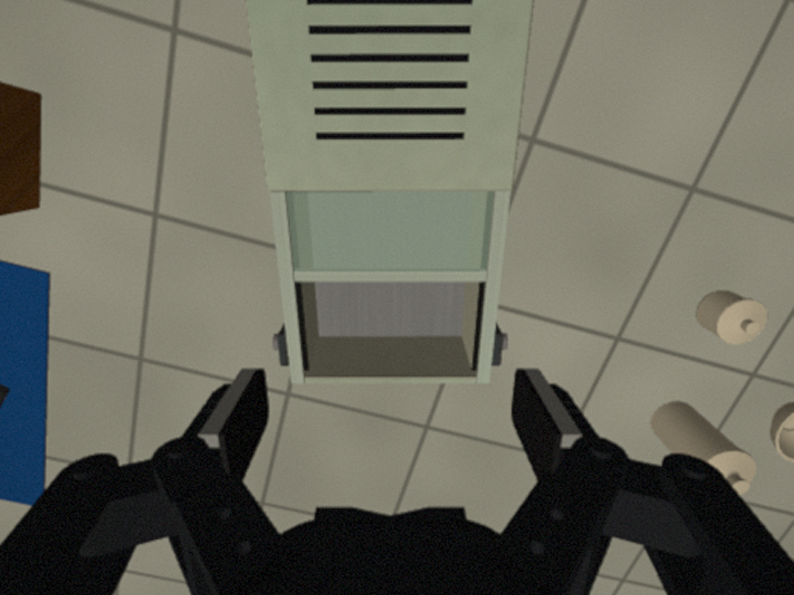

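```bash
cat > fit2.py <<'E'
from h import *
from scipy.optimize import least_squares
import pickle,os
cs=cam('scene');cd=cam('side')
if not os.path.exists('w2.pkl'): pickle.dump(readout.read_state(),open('w2.pkl','wb'))
cw=cam('wrist',pickle.load(open('w2.pkl','rb')))
def case(P,l,t):
    P=np.array(P,float)/1000; d=P-[-.125,0,.05]; c,s=np.cos(t),np.sin(t)
    return np.array([-.125+c*d[0]-s*d[2],P[1],.05+l+s*d[0]+c*d[2]])
def world(P,p):
    return R.from_euler('z',p[2]).as_matrix()@case(P,p[3],p[4])+[p[0],p[1],0]
N=None
def pts(p):
    x,y,yaw,l,t,q,xf=p
    Rz=R.from_euler('z',yaw).as_matrix()
    pl=[((-150,-95,8),(295,198.4),(238,209.6),N),((150,-95,8),(373.9,273),(349.6,181),N),((150,95,8),(443,244.5),N,N),((-150,95,8),N,(209,171),N)]
    out=[(Rz@(np.array(P)/1000)+[x,y,0],a,b,c) for P,a,b,c in pl]
    Q=-139+q*1000
    out+=[(world(P,p),a,b,c) for P,a,b,c in [
     ((11,-79,91),(344.3,192.7),(300,148.6),(329.7,122.6)),((11,79,91),N,(268.4,124.4),(176.1,122.6)),
     ((xf,-79,85),(304.5,165.5),(234.4,169.4),(316.1,246.5)),((xf,79,85),(354.5,152.5),(210.4,142.4),(187.7,246.5)),
     ((Q,-69,79),N,N,(314.2,182)),((Q,69,79),(375.5,167.7),(245.6,136),(191.6,182.3))]]
    return out
def res(p):
    r=[]
    for P,*o in pts(p):
        for c,uv in zip((cs,cd,cw),o):
            if uv is not N:r+=list(proj(P,c)[0]-uv)
    return np.array(r)
s=least_squares(res,[.6,.15,.27,.006,.06,.08,-144],x_scale=[.1,.1,.1,.01,.05,.05,5],loss='soft_l1')
p=s.x
if __name__=='__main__':
    print(p.round(4), 'yaw',np.degrees(p[2]),'tilt',np.degrees(p[4]));
    for P,*o in pts(p): print(P.round(3),[(proj(P,c)[0]-uv).round(1) for c,uv in zip((cs,cd,cw),o) if uv is not N])
    J=s.jac; print('sd',np.sqrt(np.diag(np.linalg.inv(J.T@J))))
    for t in range(0,8): pass
E
python3 fit2.py
```

```text
[ 6.173000e-01  1.485000e-01  2.768000e-01  9.300000e-03  7.030000e-02
  7.890000e-02 -1.441495e+02] yaw 15.861081064730728 tilt 4.025436040240643
[0.499 0.016 0.008] [array([-1.8, -1.4]), array([-1.8, -1.3])]
[0.788 0.098 0.008] [array([-0.5, -1.3]), array([ 1.1, -2. ])]
[0.736 0.281 0.008] [array([-0.2, -1.5])]
[0.447 0.199 0.008] [array([-1.1, -1.8])]
[0.646 0.075 0.11 ] [array([-2.4, -0.8]), array([-0.3,  0. ]), array([ 1.6, -1.9])]
[0.603 0.227 0.11 ] [array([-1.1, -0.6]), array([-2.1, -1.6])]
[0.498 0.032 0.093] [array([-3. ,  0.5]), array([-0.6,  0.2]), array([-0. , -0.7])]
[0.455 0.184 0.093] [array([ 0.6, -1.4]), array([-1.4, -2. ]), array([ 1.4, -0.6])]
[0.576 0.065 0.093] [array([-1.3, -0.5])]
[0.539 0.198 0.093] [array([-1.4, -0.4]), array([-2.3,  0.2]), array([ 0.7, -0.6])]
sd [1.22647487e-03 7.93406336e-04 5.57300455e-03 1.20821385e-03
 1.40881097e-02 1.56133650e-03 1.68924873e+00]
```

```bash
python3 - <<'E'
from fit2 import *
print(onz((482.6,209.7),.046,cw))
go([.60,-.189,.2],pose(np.radians(15.6)))
E
```

```text
[ 0.58902708 -0.1873645   0.046     ]
pos [0.5745 0.1377 0.2508] q [ 0.19  0.1   1.76 -0.    1.29  1.49] shift [-0.0639  0.3214  0.051 ] turn [-0.0001  0.0015  0.0008] F [0.5 0.3 0.5] 3.6833
```

Emit:
apply_moves:
  plan:
    - [[-0.005,0.025,0,0,0,0,-1],[-0.012,0.06,0,0,0,0,-1],[-0.02,0.1,0,0,0,0,-1],[-0.028,0.14,0.005,0,0,0,-1],[-0.036,0.18,0.015,0,0,0,-1],[-0.044,0.22,0.025,0,0,0,-1],[-0.052,0.26,0.035,0,0,0,-1],[-0.06,0.295,0.045,0,0,0,-1]]

```text
time: 4.35
tool_pos: [0.5983, -0.1643, 0.2071]
tcp_rot: [-3.11, -0.44, 0.002]
wrist_force: [0.9, -0.0, 0.5]
width: 1.002
```

Emit:
apply_moves:
  plan:
    - [[-0.003,0.015,0.003,0,0,0,-0.3],[-0.004,0.026,0.006,0,0,0,-0.3],[-0.004,0.026,0.006,0,0,0,-0.3],[-0.004,0.026,0.006,0,0,0,-0.3],[-0.004,0.026,0.006,0,0,0,-0.3],[-0.004,0.026,0.006,0,0,0,-0.3],[-0.004,0.026,0.006,0,0,0,-0.3],[-0.004,0.026,0.006,0,0,0,-0.3]]

```text
time: 5.02
tool_pos: [0.6018, -0.1869, 0.204]
tcp_rot: [3.11, 0.441, 0.002]
wrist_force: [0.6, -0.2, -0.6]
width: 0.652
```

```bash
python3 - <<'E'
from h import *
go([.60,-.189,.2],pose(np.radians(15.6)))
st=readout.read_state(); print(st['width'])
im=read_camera('wrist')[:,:,::-1]; cv2.imwrite('pics/w3raw.png',im)
cv2.imwrite('pics/w3.png',cv2.resize(im,None,fx=1.55,fy=1.55,interpolation=cv2.INTER_CUBIC))
cw=cam('wrist',st)
for P in [(.589,-.189,.034),(.589,-.189,.046)]: print(proj(P,cw)*1.55)
E
```

```text
pos [ 0.6018 -0.1869  0.204 ] q [-0.34  0.2   1.74  0.    1.21  0.95] shift [-0.0023  0.0015  0.004 ] turn [ 0.0001 -0.0003  0.0029] F [ 0.6 -0.2 -0.6] 5.0167
0.6523832487812625
[[387.52637048 271.15412811]]
[[387.46125672 275.89514401]]
```

View pics/w3.png

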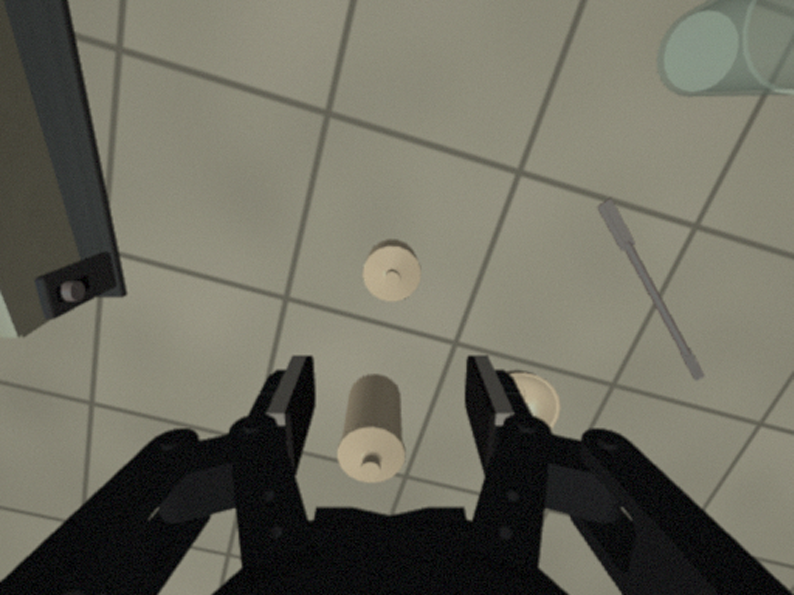

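```bash
python3 - <<'E'
from h import *
st=readout.read_state(); cw=cam('wrist',st)
P=onz((391/1.55,271.5/1.55),.034,cw);print(P)
go([P[0],P[1],.1],pose(np.radians(15.86)))
E
```

```text
[ 0.58935258 -0.19185626  0.034     ]
pos [ 0.6017 -0.1871  0.2038] q [-0.34  0.2   1.74  0.    1.21  0.95] shift [-0.0132  0.0011  0.1038] turn [ 0.0001 -0.0002  0.0014] F [-0.2  0.3  0.6] 5.0667
```

Emit:
apply_moves:
  plan:
    - [[-0.005,0.0005,0.025,0,0,0,-0.3],[-0.01,0.001,0.06,0,0,0,-0.3],[-0.013,0.001,0.095,0,0,0,-0.3],[-0.013,0.001,0.12,0,0,0,-0.3],[-0.013,0.001,0.135,0,0,0,-0.3],[-0.013,0.001,0.14,0,0,0,-0.3],[-0.013,0.001,0.14,0,0,0,-0.3],[-0.013,0.001,0.14,0,0,0,-0.3]]

```text
time: 5.73
tool_pos: [0.5899, -0.1927, 0.0642]
tcp_rot: [3.11, 0.439, 0.002]
wrist_force: [-0.3, 0.1, -0.7]
width: 0.647
```

```bash
python3 - <<'E'
from h import *
go([.5893,-.1915,.013],pose(np.radians(15.86)))
cv2.imwrite('pics/w4.png',read_camera('wrist')[:,:,::-1]);cv2.imwrite('pics/d4.png',cv2.resize(read_camera('side')[200:340,200:400,::-1],None,fx=4,fy=4))
E
```

```text
pos [ 0.5899 -0.1927  0.0642] q [-0.36  0.31  1.87  0.    0.96  0.93] shift [-0.0003 -0.0014  0.0512] turn [ 0.0002 -0.0003  0.0011] F [-0.3  0.1 -0.7] 5.7333
```

View pics/w4.png

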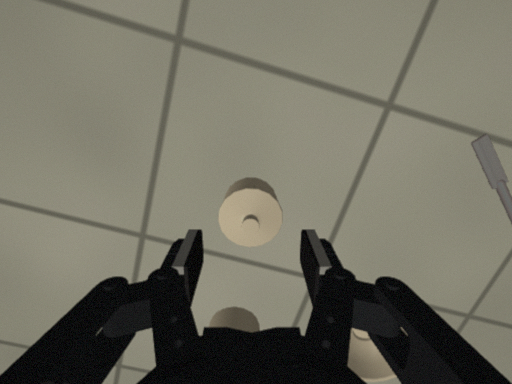

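View pics/d4.png

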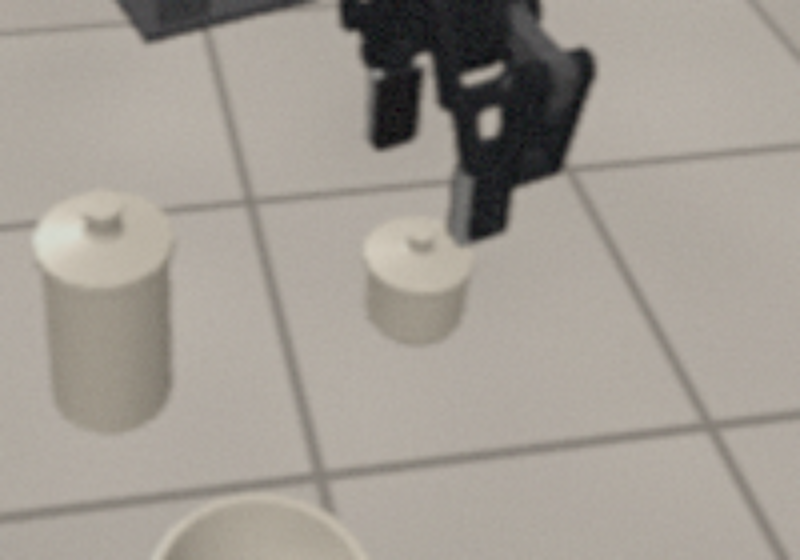

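```bash
python3 - <<'E'
from h import *
st=readout.read_state(); cw=cam('wrist',st)
P=onz((250.5,217),.034,cw);print(P)
go([P[0],P[1],.013])
E
```

```text
[ 0.58952653 -0.19291316  0.034     ]
pos [ 0.5908 -0.1931  0.0654] q [-0.36  0.31  1.87  0.    0.96  0.93] shift [-0.0013 -0.0007  0.0524] turn [0. 0. 0.] F [-0.5  0.6  0.6] 5.8333
```

Emit:
apply_moves:
  plan:
    - [[0,-0.0005,0.015,0,0,0,-0.3],[0,-0.0005,0.03,0,0,0,-0.3],[0,-0.0005,0.043,0,0,0,-0.3],[0,-0.0005,0.05,0,0,0,-0.3],[0,-0.0005,0.052,0,0,0,-0.3],[0,-0.0005,0.052,0,0,0,-0.1],[0,-0.0005,0.052,0,0,0,0.4],[0,-0.0005,0.052,0,0,0,0.4]]
  force: 25

```text
time: 6.5
tool_pos: [0.5897, -0.1924, 0.0121]
tcp_rot: [3.11, 0.438, 0.002]
wrist_force: [0.3, -0.3, -1.5]
width: 0.505
```

Emit:
apply_moves:
  plan:
    - [[0,0,0,0,0,0,0.4],[0,0,0,0,0,0,0.4],[0,0,0,0,0,0,0.4],[0,0,-0.005,0,0,0,0.4],[0,0,-0.015,0,0,0,0.4],[0,0,-0.025,0,0,0,0.4],[0,0,-0.03,0,0,0,0.4],[0,0,-0.03,0,0,0,0.4]]
  force: 25

```text
time: 7.17
tool_pos: [0.591, -0.1929, 0.0441]
tcp_rot: [3.109, 0.438, 0.006]
wrist_force: [-0.4, -0.1, -1.3]
width: 0.504
```

```bash
python3 - <<'E'
from h import *
go([.5893,-.1915,.13],pose(np.radians(15.86)))
print(readout.read_state()['width']*85)
cv2.imwrite('pics/w5.png',read_camera('wrist')[:,:,::-1]);cv2.imwrite('pics/d5.png',cv2.resize(read_camera('side')[200:340,200:400,::-1],None,fx=4,fy=4))
E
```

```text
pos [ 0.591  -0.1929  0.0441] q [-0.36  0.34  1.88 -0.    0.92  0.94] shift [-0.0009 -0.0015 -0.0859] turn [ 0.0009 -0.0012  0.001 ] F [-0.4 -0.1 -1.3] 7.1667
42.82564324005401
```

View pics/w5.png

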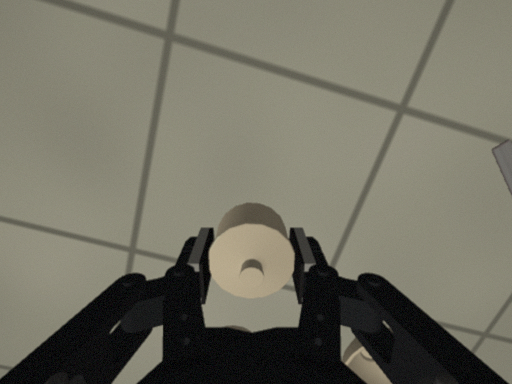

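View pics/d5.png

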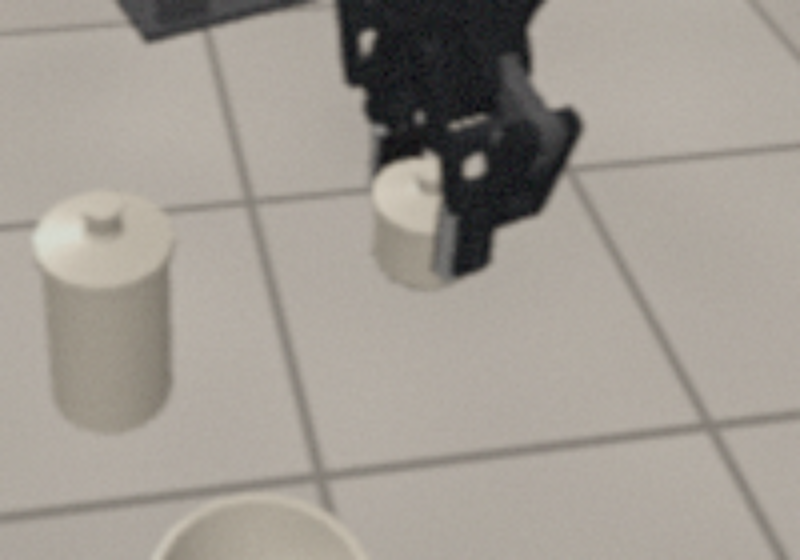

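```bash
cat > tgt.py <<'E'
from fit2 import *
t=p[4]
def Mcase(t=t):
    Rz=R.from_euler('z',p[2]).as_matrix(); Ry=R.from_euler('y',-t).as_matrix()
    return Rz@Ry@np.diag([1,-1,-1.])
E
python3 - <<'E'
from tgt import *
print(Mcase().round(3))
print('floor',world((-101,0,17),p),'tcp on floor',world((-101,0,29),p))
T=world((-101,0,29+110),p);print(T)
go(T,Mcase())
E
```

```text
[[ 0.96   0.273  0.068]
 [ 0.273 -0.962  0.019]
 [ 0.07   0.    -0.998]]
floor [0.5223048  0.12156461 0.028041  ] tcp on floor [0.52149454 0.1213344  0.0400114 ]
[0.51406715 0.11922414 0.14974006]
pos [ 0.5896 -0.1924  0.0423] q [-0.36  0.34  1.88 -0.    0.92  0.94] shift [ 0.0136 -0.3202 -0.1078] turn [0.0003 0.0219 0.001 ] F [0.1 0.2 0. ] 7.2667
```

Emit:
apply_moves:
  plan:
    - [[0,0,-0.02,0,0,0,0.4],[0,0,-0.05,0,0,0,0.4],[0,0,-0.08,0,0,0,0.4],[0,-0.015,-0.11,0,0,0,0.4],[0,-0.04,-0.13,0,0.005,0,0.4],[0.005,-0.07,-0.14,0,0.01,0,0.4],[0.01,-0.1,-0.14,0,0.015,0,0.4],[0.013,-0.13,-0.14,0,0.022,0,0.4]]

```text
time: 7.93
tool_pos: [0.5663, -0.0627, 0.1825]
tcp_rot: [-3.1, -0.435, -0.112]
wrist_force: [0.9, 0.1, -0.1]
width: 0.508
```

```bash
python3 - <<'E'
from tgt import *
go(world((-101,0,29+110),p),Mcase())
E
```

```text
pos [ 0.5663 -0.0627  0.1825] q [-0.17  0.06  1.93  0.03  1.08  1.1 ] shift [-0.0025 -0.1893  0.0325] turn [ 0.0002 -0.0006  0.0007] F [ 0.9  0.1 -0.1] 7.9333
```

Emit:
apply_moves:
  plan:
    - [[0,-0.03,0,0,0,0,0.4],[0,-0.065,0,0,0,0,0.4],[-0.001,-0.1,0,0,0,0,0.4],[-0.002,-0.135,0.005,0,0,0,0.4],[-0.002,-0.165,0.015,0,0,0,0.4],[-0.002,-0.183,0.025,0,0,0,0.4],[-0.002,-0.19,0.032,0,0,0,0.4],[-0.002,-0.19,0.032,0,0,0,0.4]]

```text
time: 8.6
tool_pos: [0.5112, 0.1201, 0.1469]
tcp_rot: [-3.099, -0.441, -0.101]
wrist_force: [-0.4, 0.7, -0.6]
width: 0.503
```

```bash
python3 - <<'E'
from tgt import *
go(world((-101,0,29+110),p),Mcase())
im=read_camera('wrist')[:,:,::-1]
cv2.imwrite('pics/w6.png',cv2.resize(im,None,fx=1.55,fy=1.55));cv2.imwrite('pics/d6.png',cv2.resize(read_camera('side')[60:230,180:380,::-1],None,fx=4,fy=4))
cv2.imwrite('pics/s6.png',cv2.resize(read_camera('scene')[100:270,270:470,::-1],None,fx=4,fy=4))
E
```

```text
pos [0.5112 0.1201 0.1469] q [0.18 0.01 2.06 0.01 1.01 1.46] shift [ 0.0027  0.0016 -0.0027] turn [-0.0003  0.0017  0.0018] F [-0.4  0.7 -0.6] 8.6
```

View pics/w6.png

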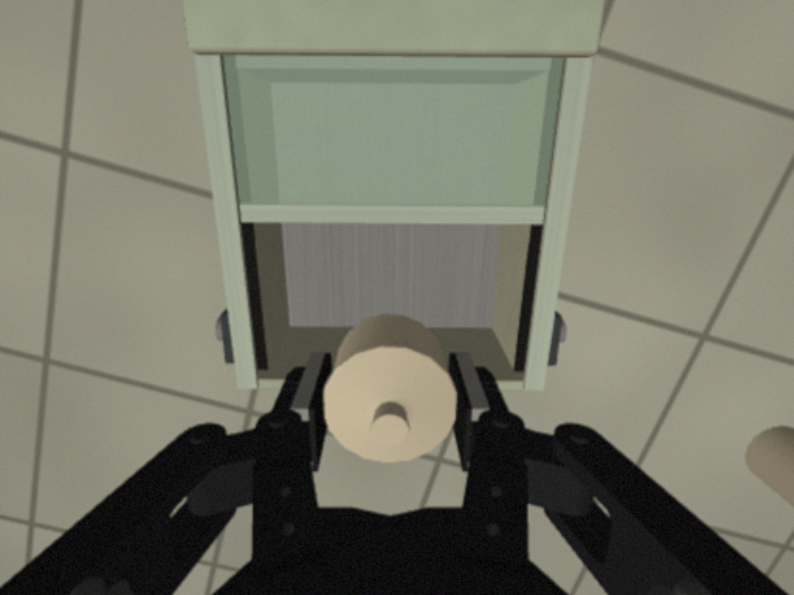

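View pics/d6.png

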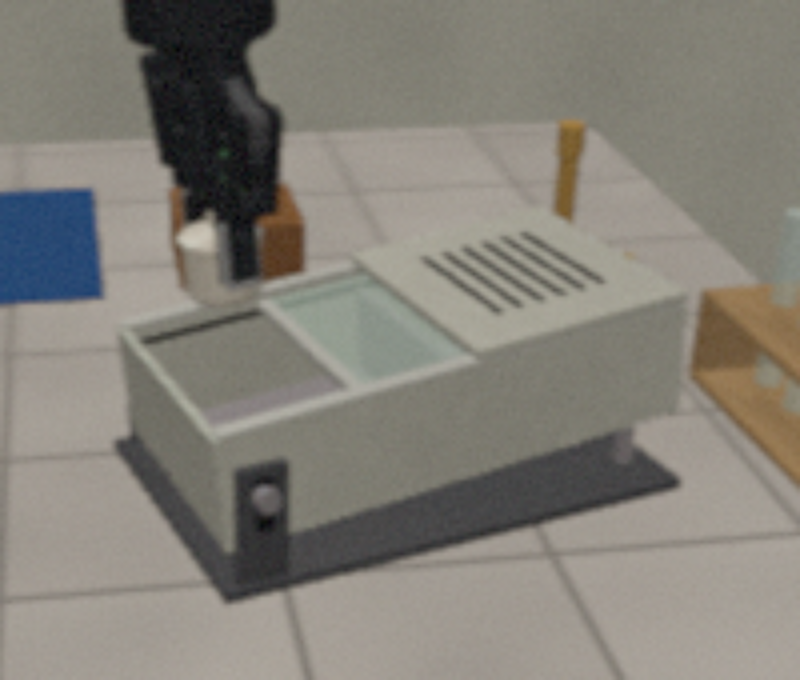

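View pics/s6.png

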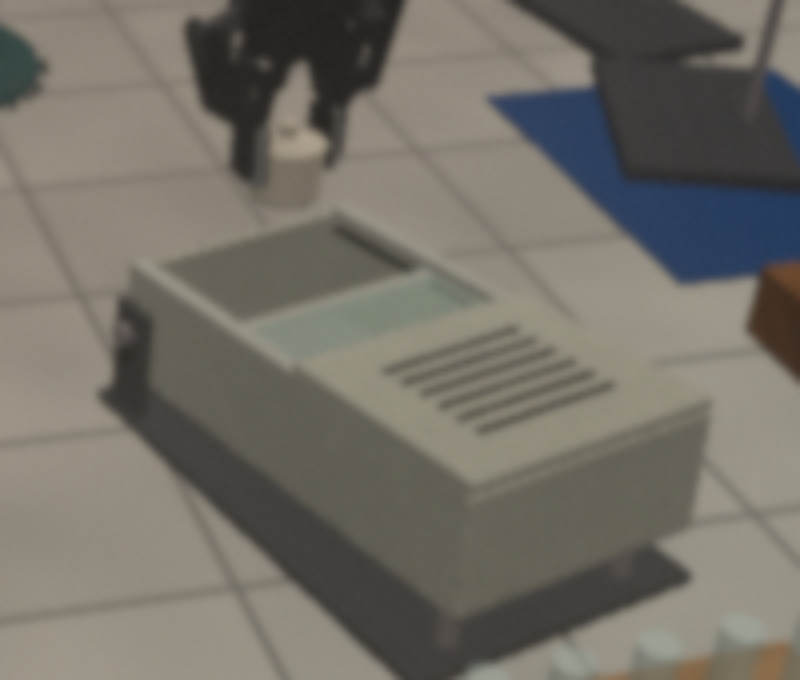

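```bash
python3 - <<'E'
from tgt import *
st=readout.read_state();c=cam('wrist',st)
for P in [(-139,67,17),(-139,-67,17),(11,79,91),(11,-79,91),(-144,79,85),(-144,-79,85),(-60,69,79),(-60,-69,79),(-139,67,82)]: print(P,proj(world(P,p),c)[0]*1.55)
C=R.from_rotvec(st['tcp_rot']).as_matrix()
print('cruc lid center/bottom pred',[proj(st['tool_pos']+C@np.array([0,0,z]),c)[0]*1.55 for z in (.012,-.022)])
E
```

```text
(-139, 67, 17) [288.47496008 326.27964485]
(-139, -67, 17) [487.54575763 326.82892107]
(11, 79, 91) [189.02844053  57.19623532]
(11, -79, 91) [587.29336465  58.56047001]
(-144, 79, 85) [237.59304918 388.38351022]
(-144, -79, 85) [537.57429566 389.16493408]
(-60, 69, 79) [243.1935209  228.38573508]
(-60, -69, 79) [532.68755184 229.25466703]
(-139, 67, 82) [261.11755084 377.11539564]
cruc lid center/bottom pred [array([389.71148752, 354.38341112]), array([389.74932283, 403.6860677 ])]
```

```bash
cat > add.py <<'E'
import re
E
python3 - <<'E'
import pickle
from h import *
pickle.dump(readout.read_state(),open('w6.pkl','wb'))
s=open('fit2.py').read()
s=s.replace("def case(","cw6=cam('wrist',pickle.load(open('w6.pkl','rb')))\ndef case(",1)
s=s.replace("    return out\n","""    k=lambda u,v:(u/1.55-.18,v/1.55-.18)
    out=[(*o,N) for o in out]
    out+=[(world(P,p),N,N,N,k(*uv)) for P,uv in [((-139,67,17),(289,326)),((-139,-67,17),(497,326)),((11,79,91),(190,51)),((11,-79,91),(599,51)),
      ((xf,79,85),(238,389)),((xf,-79,85),(544,389)),((Q,69,79),(240,222.5)),((Q,-69,79),(545,222.5))]]
    return out
""",1)
s=s.replace("zip((cs,cd,cw),o)","zip((cs,cd,cw,cw6),o)")
open('fit2.py','w').write(s)
E
python3 fit2.py
python3 - <<'E'
from tgt import *
go(world((-101,0,29+110),p),Mcase())
E
```

```text
[ 6.193000e-01  1.474000e-01  2.771000e-01  1.230000e-02  7.340000e-02
  8.080000e-02 -1.440587e+02] yaw 15.877645668541224 tilt 4.208056836659335
[0.501 0.015 0.008] [array([-2. , -0.9]), array([-0.8, -1.1])]
[0.79  0.097 0.008] [array([-0.5, -0.5]), array([ 2.1, -1.9])]
[0.738 0.28  0.008] [array([-0.2, -0.8])]
[0.449 0.198 0.008] [array([-0.3, -1.6])]
[0.648 0.074 0.113] [array([-2.4, -1.7]), array([ 0.8, -1.2]), array([ 4.4, -3. ])]
[0.605 0.226 0.113] [array([-0.2, -1.8]), array([-1.5, -2.8])]
[0.5   0.031 0.096] [array([-3.1, -0.2]), array([ 0.4, -0.9]), array([ 2. , -0.6])]
[0.457 0.183 0.096] [array([ 0.6, -2.1]), array([-0.6, -3. ]), array([ 2.1, -0.4])]
[0.58  0.065 0.096] [array([ 1. , -2.4])]
[0.542 0.197 0.096] [array([-0.8, -0.9]), array([-0.8, -1.1]), array([ 1.4, -2.5])]
[0.47  0.175 0.028] [array([ 0.7, -0.2])]
[0.506 0.046 0.028] [array([-3.5,  0.1])]
[0.605 0.226 0.113] [array([-0.6,  0. ])]
[0.648 0.074 0.113] [array([-1.8,  0.8])]
[0.457 0.183 0.096] [array([ 0.6, -0.1])]
[0.5   0.031 0.096] [array([-0.5,  0.4])]
[0.542 0.197 0.096] [array([2.6, 0.1])]
[0.58  0.065 0.096] [array([-3.6,  0.6])]
sd [3.84942283e-04 5.01505957e-04 2.96657466e-03 7.72302585e-04
 9.49909250e-03 7.66457078e-04 8.42109080e-01]
pos [0.5138 0.1182 0.1493] q [0.17 0.01 2.05 0.01 1.01 1.46] shift [ 0.0021  0.0008 -0.0034] turn [0.0001 0.0014 0.0007] F [ 0.1 -0.7 -1.1] 8.75
```

Emit:
apply_moves:
  plan:
    - [[0.002,0,0.015,0,0.001,0,0.4],[0.002,0,0.035,0,0.001,0,0.4],[0.002,0,0.05,0,0.001,0,0.4],[0.002,0,0.065,0,0.001,0,0.4],[0.002,0,0.08,0,0.001,0,0.4],[0.002,0,0.092,0,0.001,0,0.4],[0.002,0,0.1,0,0.001,0,0.4],[0.002,0,0.1,0,0.001,0,0.4]]

```text
time: 9.42
tool_pos: [0.5211, 0.1205, 0.048]
tcp_rot: [-3.1, -0.434, -0.108]
wrist_force: [0.3, -0.1, -0.9]
width: 0.502
```

```bash
python3 - <<'E'
from tgt import *
go(world((-101,0,29),p),Mcase())
im=read_camera('wrist')[:,:,::-1]
cv2.imwrite('pics/w7.png',cv2.resize(im,None,fx=1.55,fy=1.55));cv2.imwrite('pics/d7.png',cv2.resize(read_camera('side')[60:230,180:380,::-1],None,fx=4,fy=4))
E
```

```text
pos [0.5211 0.1205 0.048 ] q [0.18 0.15 2.12 0.01 0.81 1.46] shift [0.0019 0.0009 0.005 ] turn [-0.0001  0.0013  0.0004] F [ 0.3 -0.1 -0.9] 9.4167
```

View pics/w7.png

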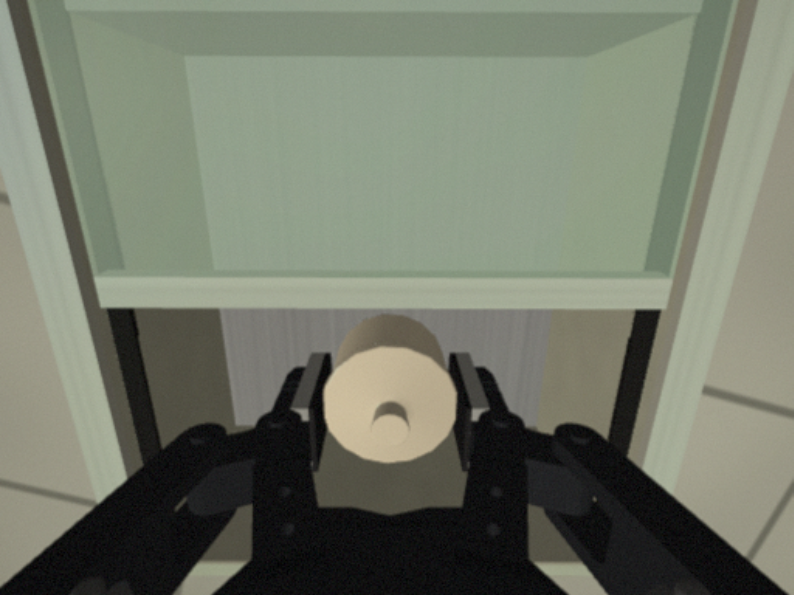

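View pics/d7.png

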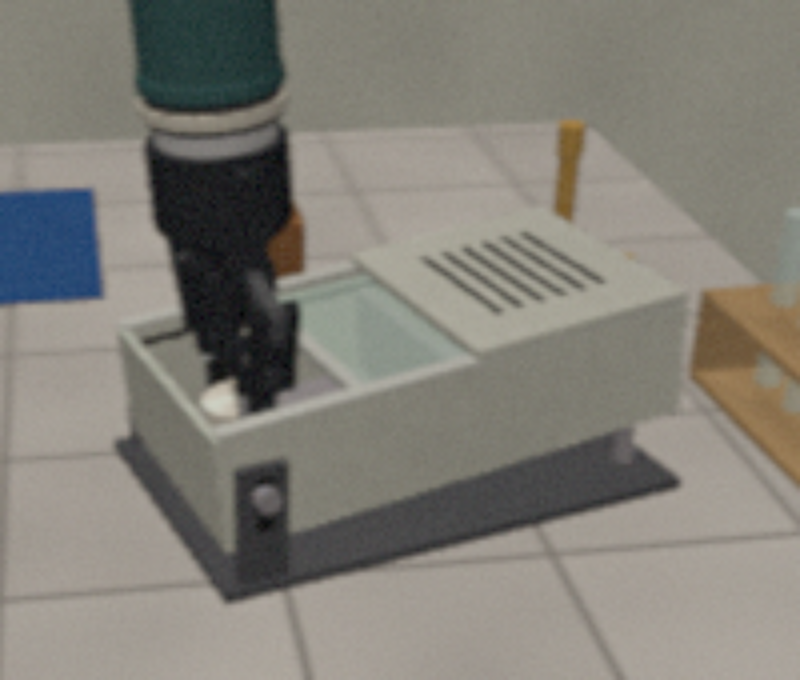

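Emit:
apply_moves:
  plan:
    - [[0.001,0,0.001,0,0,0,0.4],[0.001,0,0.002,0,0,0,0.4],[0.001,0,0.003,0,0,0,0.4],[0.001,0,0.0035,0,0,0,0.4],[0.001,0,0.004,0,0,0,0.4],[0.001,0,0.004,0,0,0,0.4],[0.001,0,0.004,0,0,0,0.4],[0.001,0,0.004,0,0,0,0.4]]

```text
time: 10.18
tool_pos: [0.5231, 0.1219, 0.0457]
tcp_rot: [-3.099, -0.437, -0.112]
wrist_force: [-0.5, -0.9, -0.8]
width: 0.505
```

Emit:
apply_moves:
  plan:
    - [[0,0,0.0005,0,0,0,0.4],[0,0,0.001,0,0,0,0.4],[0,0,0.0015,0,0,0,0.4],[0,0,0.002,0,0,0,0.4],[0,0,0.002,0,0,0,0.4],[0,0,0.002,0,0,0,0.4],[0,0,0.002,0,0,0,0.4],[0,0,0.002,0,0,0,0.4]]

```text
time: 10.85
tool_pos: [0.5233, 0.1219, 0.0437]
tcp_rot: [-3.099, -0.436, -0.112]
wrist_force: [-0.4, 0.5, -1.4]
width: 0.501
```

Emit:
apply_moves:
  plan:
    - [[0,0,0.0005,0,0,0,0.4],[0,0,0.001,0,0,0,0.4],[0,0,0.0015,0,0,0,0.4],[0,0,0.002,0,0,0,0.4],[0,0,0.0025,0,0,0,0.4],[0,0,0.003,0,0,0,0.4],[0,0,0.003,0,0,0,0.4],[0,0,0.003,0,0,0,0.4]]

```text
time: 11.52
tool_pos: [0.5234, 0.1219, 0.0416]
tcp_rot: [-3.099, -0.437, -0.111]
wrist_force: [-4.1, -1.0, 7.2]
width: 0.506
```

Emit:
apply_moves:
  plan:
    - [[0,0,-0.0005,0,0,0,0.4],[0,0,-0.0005,0,0,0,0.1],[0,0,-0.0005,0,0,0,-0.1],[0,0,-0.0005,0,0,0,-0.3],[0,0,-0.0005,0,0,0,-0.3],[0,0,-0.0005,0,0,0,-0.3],[0,0,-0.0005,0,0,0,-0.3],[0,0,-0.0005,0,0,0,-0.3]]

```text
time: 12.18
tool_pos: [0.5235, 0.1219, 0.0411]
tcp_rot: [-3.099, -0.436, -0.112]
wrist_force: [-0.8, 0.5, 0.0]
width: 0.651
```

Emit:
apply_moves:
  plan:
    - [[0,0,-0.005,0,0,0,-0.3],[0,0,-0.015,0,0,0,-0.3],[0,0,-0.03,0,0,0,-0.3],[0,0,-0.05,0,0,0,-0.3],[0,0,-0.07,0,0,0,-0.3],[0,0,-0.09,0,0,0,-0.3],[0,0,-0.1,0,0,0,-0.3],[0,0,-0.1,0,0,0,-0.3]]

```text
time: 12.85
tool_pos: [0.519, 0.1204, 0.1449]
tcp_rot: [-3.098, -0.436, -0.123]
wrist_force: [0.3, -0.4, 0.6]
width: 0.649
```

```bash
python3 - <<'E'
from tgt import *
print(readout.read_state())
im=read_camera('wrist')[:,:,::-1]
cv2.imwrite('pics/w8.png',cv2.resize(im,None,fx=1.55,fy=1.55));cv2.imwrite('pics/d8.png',cv2.resize(read_camera('side')[60:230,180:380,::-1],None,fx=4,fy=4))
E
```

```text
{'time': 12.85, 'q': array([0.17631717, 0.01605542, 2.0538513 , 0.0088747 , 0.99290549,
       1.46276175]), 'joint_vel': array([ 0.00057917,  0.03653103,  0.04033877,  0.00175082, -0.0363261 ,
       -0.00072099]), 'joint_torque': array([ 3.09929950e-02, -3.46663320e+01, -3.30378020e+01,  3.22607893e-02,
        1.46012160e-02,  8.36407471e-04]), 'tool_pos': array([0.51897796, 0.12038234, 0.14488468]), 'tcp_rot': array([-3.09831118, -0.43629886, -0.12283169]), 'wrist_force': array([ 0.27930735, -0.43688838,  0.58530227]), 'torque': array([-0.01776278,  0.09333594,  0.03904498]), 'width': 0.6485560383325706}
```

View pics/w8.png

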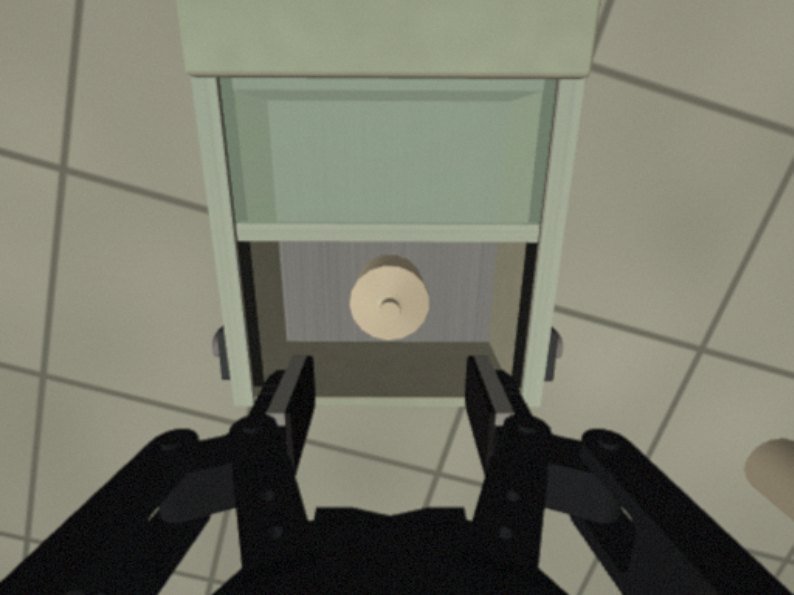

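View pics/d8.png

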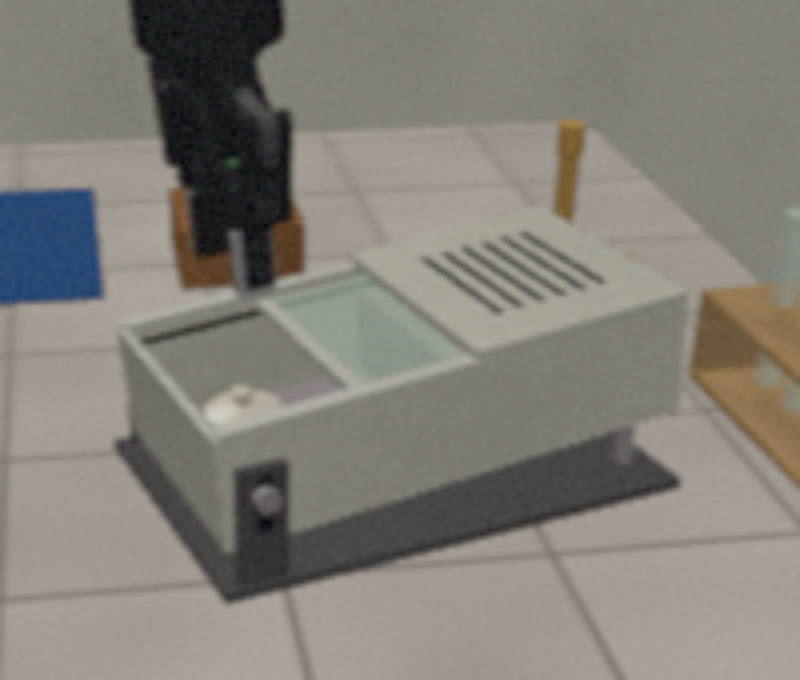

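```bash
python3 - <<'E'
from tgt import *
print(world((-36,0,79),p))
go(world((-36,0,79+12),p),Mcase())
E
```

```text
[0.58241144 0.13694171 0.09778077]
pos [0.5167 0.12   0.1413] q [0.18 0.02 2.06 0.01 0.99 1.46] shift [0.0645 0.0018 0.0364] turn [-0.      0.      0.0008] F [ 0.6  0.3 -0.5] 12.95
```

Emit:
apply_moves:
  plan:
    - [[0.01,0,0,0,0,0,0.5],[0.025,0,0,0,0,0,1],[0.04,0,0,0,0,0,1],[0.055,0,0,0,0,0,1],[0.064,0.001,0.005,0,0,0,1],[0.064,0.001,0.015,0,0,0,1],[0.064,0.001,0.022,0,0,0,1],[0.064,0.001,0.024,0,0,0,1]]

```text
time: 13.62
tool_pos: [0.5772, 0.1366, 0.1179]
tcp_rot: [-3.1, -0.436, -0.102]
wrist_force: [-1.1, -0.6, 0.2]
width: 0.003
```

```bash
python3 - <<'E'
from tgt import *
go(world((-36,0,79),p),Mcase())
print(readout.read_state()['width'])
im=read_camera('wrist')[:,:,::-1]
cv2.imwrite('pics/w9.png',cv2.resize(im,None,fx=1.55,fy=1.55));cv2.imwrite('pics/d9.png',cv2.resize(read_camera('side')[60:230,180:380,::-1],None,fx=4,fy=4))
E
```

```text
pos [0.5772 0.1366 0.1179] q [0.19 0.17 1.94 0.01 0.97 1.47] shift [0.0038 0.0011 0.0204] turn [-0.0002  0.0024  0.0008] F [-1.1 -0.6  0.2] 13.6167
0.0027171354590875586
```

View pics/w9.png

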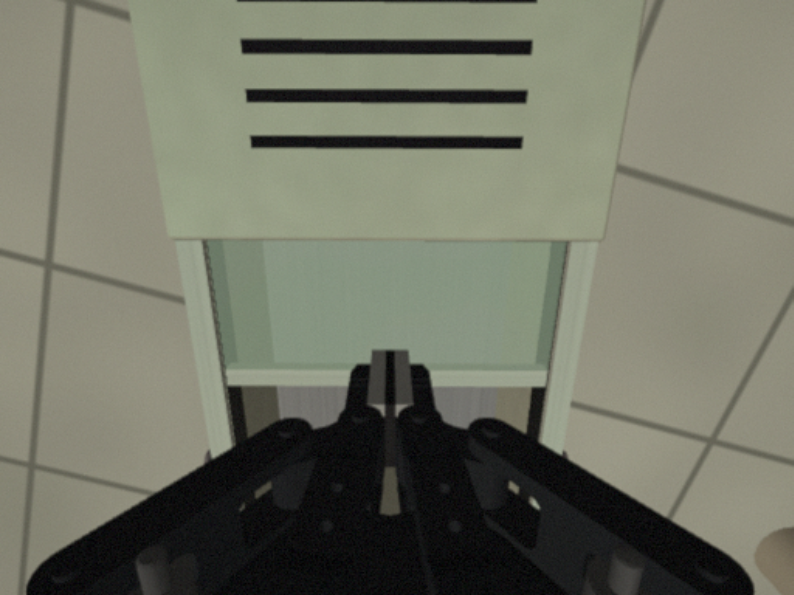

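View pics/d9.png

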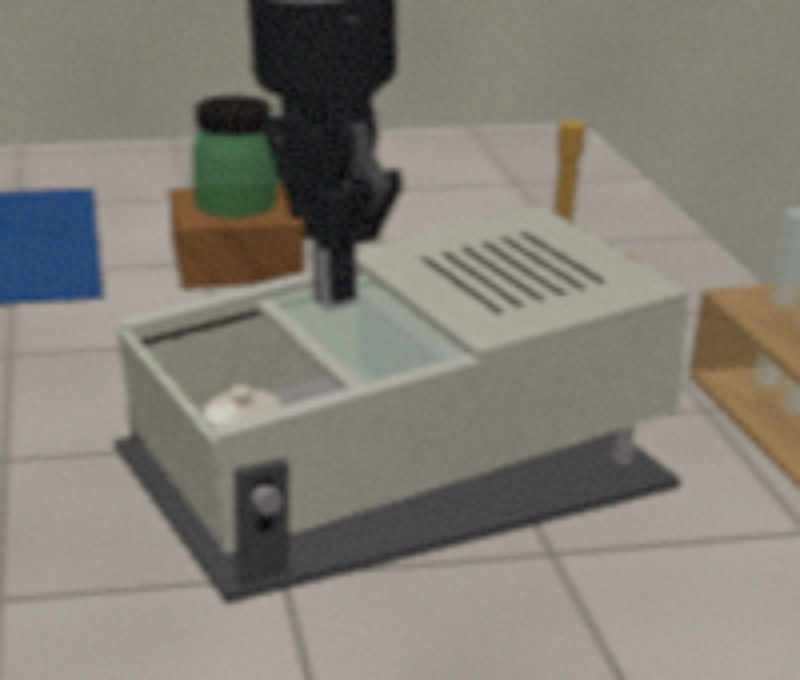

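Emit:
apply_moves:
  plan:
    - [[0.002,0,0.003,0,0.001,0,1],[0.004,0,0.006,0,0.001,0,1],[0.004,0,0.009,0,0.001,0,1],[0.004,0,0.011,0,0.001,0,1],[0.004,0,0.013,0,0.001,0,1],[0.004,0,0.014,0,0.001,0,1],[0.004,0,0.014,0,0.001,0,1],[0.004,0,0.014,0,0.001,0,1]]

```text
time: 14.38
tool_pos: [0.5846, 0.1385, 0.1079]
tcp_rot: [-3.098, -0.436, -0.117]
wrist_force: [0.5, 0.1, 0.2]
width: -0.006
```

Emit:
apply_moves:
  plan:
    - [[0,0,0.0005,0,0,0,1],[0,0,0.001,0,0,0,1],[0,0,0.0015,0,0,0,1],[0,0,0.002,0,0,0,1],[0,0,0.0025,0,0,0,1],[0,0,0.003,0,0,0,1],[0,0,0.003,0,0,0,1],[0,0,0.003,0,0,0,1]]

```text
time: 15.05
tool_pos: [0.5848, 0.1386, 0.1049]
tcp_rot: [-3.098, -0.436, -0.117]
wrist_force: [-0.3, 0.5, 0.8]
width: 0.001
```

Emit:
apply_moves:
  plan:
    - [[0,0,0.0005,0,0,0,1],[0,0,0.001,0,0,0,1],[0,0,0.0015,0,0,0,1],[0,0,0.002,0,0,0,1],[0,0,0.002,0,0,0,1],[0,0,0.002,0,0,0,1],[0,0,0.002,0,0,0,1],[0,0,0.002,0,0,0,1]]

```text
time: 15.72
tool_pos: [0.585, 0.1386, 0.103]
tcp_rot: [-3.098, -0.436, -0.117]
wrist_force: [-0.1, -0.1, 0.2]
width: 0.004
```

Emit:
apply_moves:
  plan:
    - [[0,0,0.0005,0,0,0,1],[0,0,0.001,0,0,0,1],[0,0,0.0015,0,0,0,1],[0,0,0.002,0,0,0,1],[0,0,0.002,0,0,0,1],[0,0,0.002,0,0,0,1],[0,0,0.002,0,0,0,1],[0,0,0.002,0,0,0,1]]

```text
time: 16.38
tool_pos: [0.5852, 0.1386, 0.101]
tcp_rot: [-3.098, -0.436, -0.117]
wrist_force: [-0.5, 0.8, -0.5]
width: 0.004
```

Emit:
apply_moves:
  plan:
    - [[0,0,0.0005,0,0,0,1],[0,0,0.001,0,0,0,1],[0,0,0.0015,0,0,0,1],[0,0,0.0015,0,0,0,1],[0,0,0.0015,0,0,0,1],[0,0,0.0015,0,0,0,1],[0,0,0.0015,0,0,0,1],[0,0,0.0015,0,0,0,1]]

```text
time: 17.05
tool_pos: [0.5853, 0.1387, 0.0995]
tcp_rot: [-3.098, -0.436, -0.117]
wrist_force: [-1.0, -0.8, 0.3]
width: 0.005
```

Emit:
apply_moves:
  plan:
    - [[0,0,0.0005,0,0,0,1],[0,0,0.001,0,0,0,1],[0,0,0.0015,0,0,0,1],[0,0,0.0015,0,0,0,1],[0,0,0.0015,0,0,0,1],[0,0,0.0015,0,0,0,1],[0,0,0.0015,0,0,0,1],[0,0,0.0015,0,0,0,1]]

```text
time: 17.72
tool_pos: [0.5854, 0.1387, 0.098]
tcp_rot: [-3.098, -0.436, -0.117]
wrist_force: [0.1, -0.2, 0.8]
width: 0.0
```

Emit:
apply_moves:
  plan:
    - [[0,0,0.0005,0,0,0,1],[0,0,0.001,0,0,0,1],[0,0,0.0013,0,0,0,1],[0,0,0.0015,0,0,0,1],[0,0,0.0015,0,0,0,1],[0,0,0.0015,0,0,0,1],[0,0,0.0015,0,0,0,1],[0,0,0.0015,0,0,0,1]]

```text
time: 18.38
tool_pos: [0.5855, 0.1387, 0.0966]
tcp_rot: [-3.098, -0.436, -0.117]
wrist_force: [-0.5, 0.2, 1.4]
width: -0.0
```

Emit:
apply_moves:
  plan:
    - [[0,0,0.0003,0,0,0,1],[0,0,0.0006,0,0,0,1],[0,0,0.0008,0,0,0,1],[0,0,0.001,0,0,0,1],[0,0,0.001,0,0,0,1],[0,0,0.001,0,0,0,1],[0,0,0.001,0,0,0,1],[0,0,0.001,0,0,0,1]]

```text
time: 19.05
tool_pos: [0.5856, 0.1388, 0.0958]
tcp_rot: [-3.098, -0.436, -0.117]
wrist_force: [-2.0, -0.5, 4.6]
width: -0.0
```

Emit:
apply_moves:
  plan:
    - [[0,0,0.0003,0,0,0,1],[0,0,0.0006,0,0,0,1],[0,0,0.0008,0,0,0,1],[0,0,0.001,0,0,0,1],[0,0,0.001,0,0,0,1],[0,0,0.001,0,0,0,1],[0,0,0.001,0,0,0,1],[0,0,0.001,0,0,0,1]]

```text
time: 19.72
tool_pos: [0.5856, 0.1388, 0.0953]
tcp_rot: [-3.098, -0.436, -0.117]
wrist_force: [-3.4, -1.2, 8.2]
width: -0.001
```

Emit:
apply_moves:
  plan:
    - [[0,0,0.0003,0,0,0,1],[0,0,0.0005,0,0,0,1],[-0.001,0,0.0005,0,0,0,1],[-0.003,0,0.0005,0,0,0,1],[-0.005,0,0.0005,0,0,0,1],[-0.007,0,0.0005,0,0,0,1],[-0.009,0,0.0005,0,0,0,1],[-0.01,0,0.0005,0,0,0,1]]

```text
time: 20.38
tool_pos: [0.5792, 0.1367, 0.0953]
tcp_rot: [-3.097, -0.436, -0.128]
wrist_force: [2.3, 0.8, 5.2]
width: -0.002
```

```bash
cat > look.py <<'E'
from tgt import *
import sys
n=sys.argv[1]
st=readout.read_state(); c=cam('wrist',st)
M=R.from_rotvec(st['tcp_rot'])
print('F tool',M.inv().apply(st['wrist_force']).round(1),'pos',st['tool_pos'].round(4),st['time'])
im=read_camera('wrist')[:,:,::-1]
cv2.imwrite(f'pics/{n}.png',cv2.resize(im,None,fx=1.55,fy=1.55))
E
python3 look.py w10
```

```text
F tool [ 2.8 -0.1 -5. ] pos [0.5792 0.1367 0.0953] 20.3833
```

View pics/w10.png

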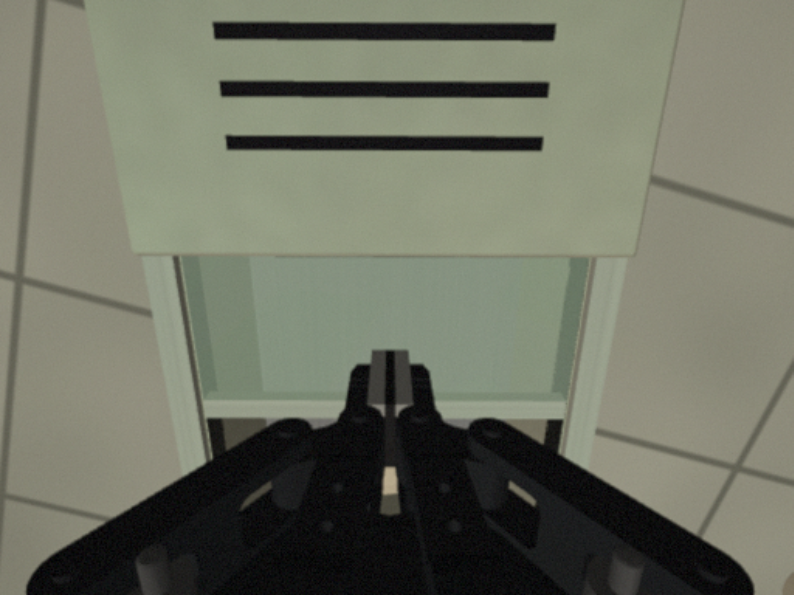

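Emit:
apply_moves:
  plan:
    - [[0,0,0.0004,0,0,0,1],[0,0,0.0008,0,0,0,1],[0,0,0.001,0,0,0,1],[0,0,0.001,0,0,0,1],[0,0,0.001,0,0,0,1],[0,0,0.001,0,0,0,1],[0,0,0.001,0,0,0,1],[0,0,0.001,0,0,0,1]]

```text
time: 21.1
tool_pos: [0.5792, 0.1367, 0.0948]
tcp_rot: [-3.097, -0.436, -0.127]
wrist_force: [0.0, 1.1, 8.8]
width: -0.004
```

```bash
sed -i 's/^im=/if n=="x": sys.exit()\nim=/' look.py; python3 look.py x
```

```text
F tool [ 1.1 -1.1 -8.7] pos [0.5792 0.1367 0.0948] 21.1
```

Emit:
apply_moves:
  plan:
    - [[0,0,0.0003,0,0,0,1],[0,0,0.0006,0,0,0,1],[-0.001,0,0.0006,0,0,0,1],[-0.003,0,0.0006,0,0,0,1],[-0.005,0,0.0006,0,0,0,1],[-0.007,0,0.0006,0,0,0,1],[-0.009,0,0.0006,0,0,0,1],[-0.011,0,0.0006,0,0,0,1]]

```text
time: 21.77
tool_pos: [0.5699, 0.1341, 0.094]
tcp_rot: [-3.097, -0.436, -0.132]
wrist_force: [2.2, 0.7, 8.9]
width: 0.003
```

```bash
python3 look.py w11
```

```text
F tool [ 3.1 -0.  -8.7] pos [0.5699 0.1341 0.094 ] 21.7667
```

View pics/w11.png

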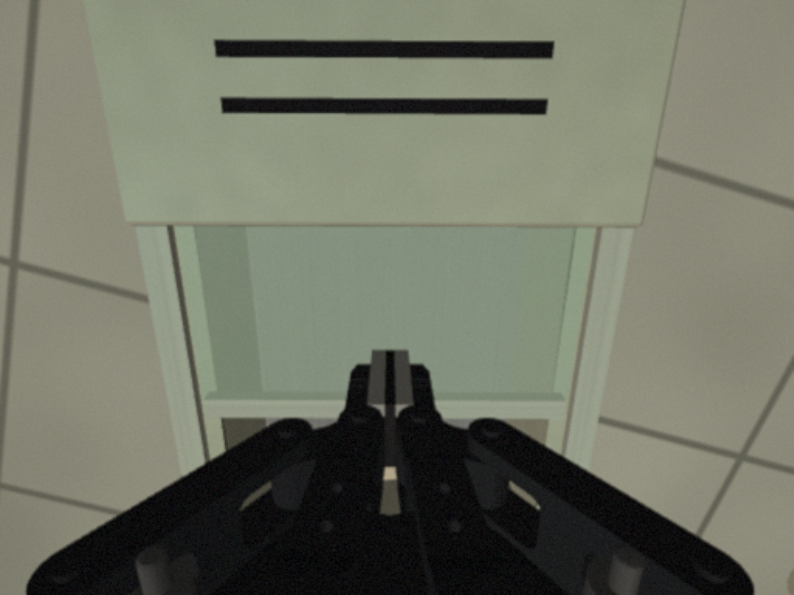

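```bash
cat >> look.py <<'E'
def edge(uv):
    K,Rm,t=c; C=-Rm.T@t; d=Rm.T@np.linalg.solve(K,[(uv[0])/1.55-.18,uv[1]/1.55-.18,1])
    Rz=R.from_euler('z',p[2]).as_matrix()
    Cb=Rz.T@(C-[p[0],p[1],0]); db=Rz.T@d
    # case coords
    Ry=R.from_euler('y',p[4]).as_matrix(); o=np.array([-.125,0,.05+p[3]])
    Cc=Ry@(Cb-o)+[-.125,0,.05]; dc=Ry@db
    return Cc+dc*(.0785-Cc[2])/dc[2], Ry@(Rz.T@(st['tool_pos']-[p[0],p[1],0])-o)+[-.125,0,.05]
if len(sys.argv)>2:
    for a in sys.argv[2:]: print([x.round(4) for x in edge(eval(a))])
E
python3 look.py w11b "(300,418)" "(390,405)" "(390,223)"
```

```text
F tool [ 3.2  0.4 -8.8] pos [0.5694 0.1339 0.0939] 21.8167
[array([-0.0692,  0.0352,  0.0785]), array([-0.0496,  0.0006,  0.0761])]
[array([-0.0633,  0.0006,  0.0785]), array([-0.0496,  0.0006,  0.0761])]
[array([0.0064, 0.0008, 0.0785]), array([-0.0496,  0.0006,  0.0761])]
```

Emit:
apply_moves:
  plan:
    - [[-0.001,0,0.0004,0,0,0,1],[-0.003,0,0.0006,0,0,0,1],[-0.006,0,0.0006,0,0,0,1],[-0.009,0,0.0006,0,0,0,1],[-0.012,0,0.0006,0,0,0,1],[-0.015,0,0.0006,0,0,0,1],[-0.018,0,0.0006,0,0,0,1],[-0.02,0,0.0006,0,0,0,1]]

```text
time: 22.53
tool_pos: [0.5509, 0.1287, 0.0922]
tcp_rot: [-3.097, -0.436, -0.133]
wrist_force: [2.2, 2.0, 9.6]
width: 0.003
```

```bash
python3 look.py w12 "(300,418)"
```

```text
F tool [ 3.5 -1.3 -9.3] pos [0.5509 0.1287 0.0922] 22.5333
[array([-0.0883,  0.0352,  0.0785]), array([-0.0689,  0.0007,  0.0758])]
```

View pics/w12.png

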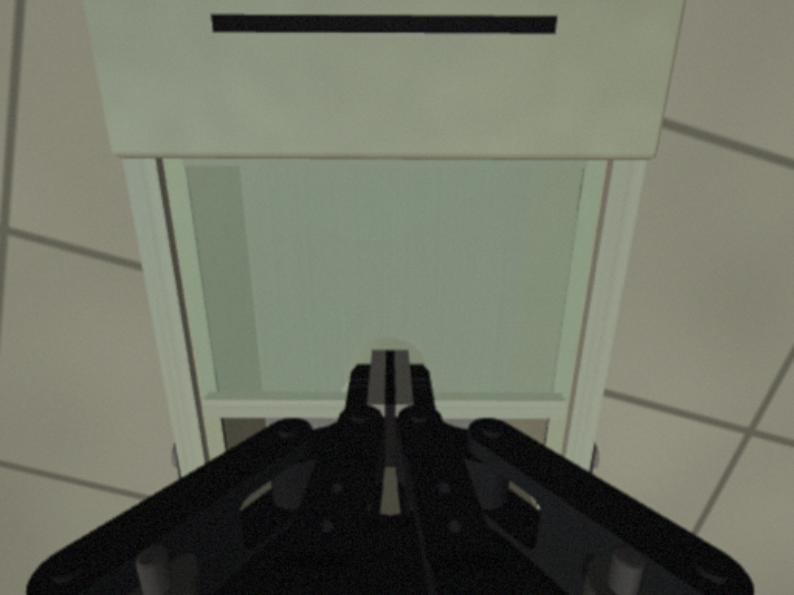

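Emit:
apply_moves:
  plan:
    - [[-0.001,0,0.0002,0,0,0,1],[-0.003,0,0.0003,0,0,0,1],[-0.006,0,0.0003,0,0,0,1],[-0.009,0,0.0003,0,0,0,1],[-0.012,0,0.0003,0,0,0,1],[-0.015,0,0.0003,0,0,0,1],[-0.018,0,0.0003,0,0,0,1],[-0.02,0,0.0003,0,0,0,1]]

```text
time: 23.25
tool_pos: [0.5319, 0.1233, 0.0905]
tcp_rot: [-3.097, -0.436, -0.133]
wrist_force: [2.5, 1.8, 10.4]
width: 0.004
```

```bash
python3 look.py x
```

```text
F tool [  3.8  -1.  -10.1] pos [0.5319 0.1233 0.0905] 23.25
```

Steady; another 20 mm.

Emit:
apply_moves:
  plan:
    - [[-0.001,0,0,0,0,0,1],[-0.003,0,0,0,0,0,1],[-0.006,0,0,0,0,0,1],[-0.009,0,0,0,0,0,1],[-0.012,0,0,0,0,0,1],[-0.015,0,0,0,0,0,1],[-0.018,0,0,0,0,0,1],[-0.02,0,0,0,0,0,1]]

```text
time: 23.92
tool_pos: [0.5127, 0.1178, 0.0889]
tcp_rot: [-3.097, -0.436, -0.133]
wrist_force: [2.0, 2.2, 10.5]
width: -0.002
```

```bash
python3 look.py w13 "(300,418)"
```

```text
F tool [  3.4  -1.6 -10.3] pos [0.5127 0.1178 0.0889] 23.9167
[array([-0.1279,  0.0351,  0.0785]), array([-0.1087,  0.0007,  0.0754])]
```

View pics/w13.png

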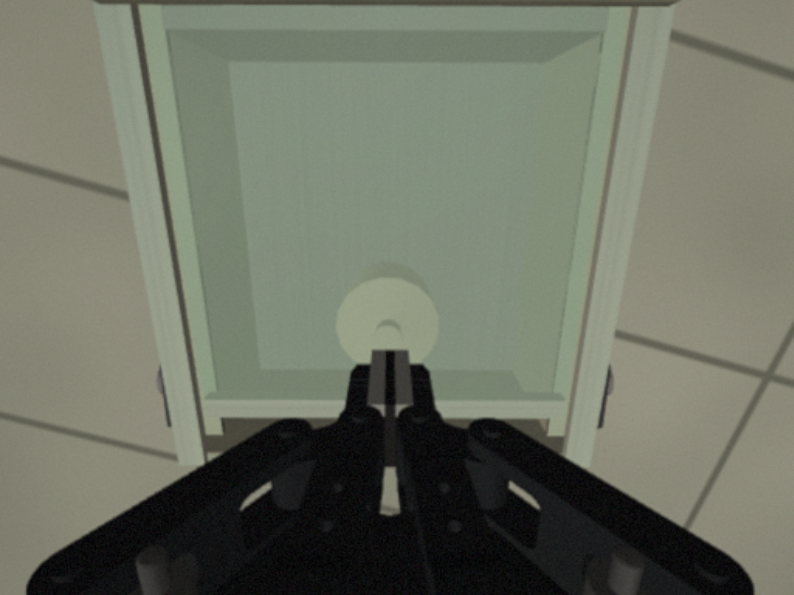

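Emit:
apply_moves:
  plan:
    - [[-0.001,0,0,0,0,0,1],[-0.003,0,0,0,0,0,1],[-0.005,0,0,0,0,0,1],[-0.007,0,0,0,0,0,1],[-0.009,0,0,0,0,0,1],[-0.01,0,0,0,0,0,1],[-0.01,0,0,0,0,0,1],[-0.01,0,0,0,0,0,1]]

```text
time: 24.63
tool_pos: [0.503, 0.1151, 0.088]
tcp_rot: [-3.097, -0.436, -0.132]
wrist_force: [1.1, 3.1, 10.5]
width: 0.0
```

```bash
python3 look.py x
```

```text
F tool [  2.8  -2.6 -10.3] pos [0.503  0.1151 0.088 ] 24.6333
```

Emit:
apply_moves:
  plan:
    - [[-0.0005,0,0,0,0,0,1],[-0.001,0,0,0,0,0,1],[-0.0015,0,0,0,0,0,1],[-0.002,0,0,0,0,0,1],[-0.0025,0,0,0,0,0,1],[-0.003,0,0,0,0,0,1],[-0.003,0,0,0,0,0,1],[-0.003,0,0,0,0,0,1]]

```text
time: 25.3
tool_pos: [0.5008, 0.1144, 0.088]
tcp_rot: [-3.096, -0.435, -0.134]
wrist_force: [3.2, 2.8, 9.1]
width: 0.001
```

```bash
python3 look.py w14 "(300,418)"
```

```text
F tool [ 4.7 -1.8 -8.7] pos [0.5008 0.1144 0.088 ] 25.3
[array([-0.1403,  0.0351,  0.0785]), array([-0.1212,  0.0007,  0.0755])]
```

View pics/w14.png

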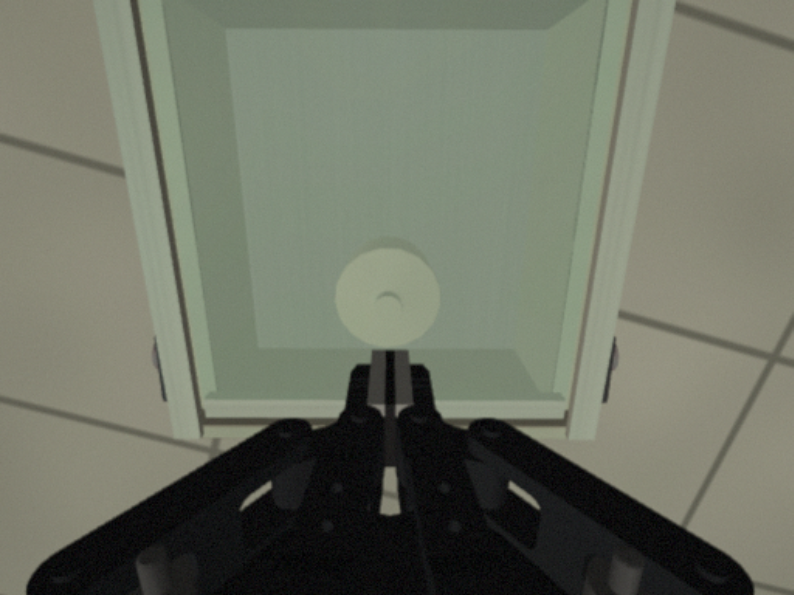

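Emit:
apply_moves:
  plan:
    - [[-0.0005,0,0.0002,0,0,0,1],[-0.001,0,0.0003,0,0,0,1],[-0.0015,0,0.0003,0,0,0,1],[-0.002,0,0.0003,0,0,0,1],[-0.0025,0,0.0003,0,0,0,1],[-0.003,0,0.0003,0,0,0,1],[-0.003,0,0.0003,0,0,0,1],[-0.003,0,0.0003,0,0,0,1]]

```text
time: 26.02
tool_pos: [0.4989, 0.1136, 0.0879]
tcp_rot: [-3.096, -0.436, -0.137]
wrist_force: [4.4, 1.4, 10.1]
width: -0.001
```

```bash
python3 look.py w15 "(300,418)"
```

```text
F tool [ 5.5 -0.1 -9.7] pos [0.4989 0.1136 0.0879] 26.0167
[array([-0.1424,  0.0348,  0.0785]), array([-0.1232,  0.0003,  0.0755])]
```

View pics/w15.png

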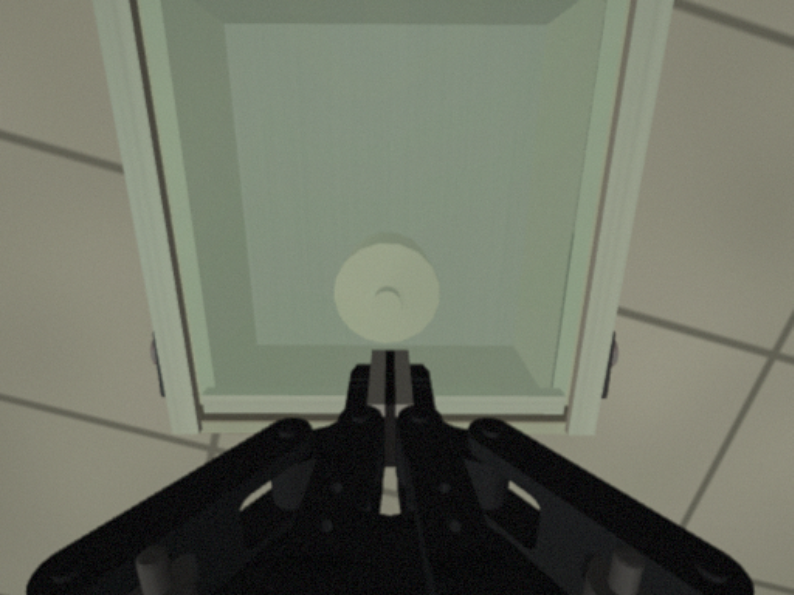

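Emit:
apply_moves:
  plan:
    - [[-0.0005,0,0.0002,0,0,0,1],[-0.001,0,0.0003,0,0,0,1],[-0.0015,0,0.0004,0,0,0,1],[-0.002,0,0.0004,0,0,0,1],[-0.0025,0,0.0004,0,0,0,1],[-0.003,0,0.0004,0,0,0,1],[-0.003,0,0.0004,0,0,0,1],[-0.003,0,0.0004,0,0,0,1]]

```text
time: 26.73
tool_pos: [0.4966, 0.1127, 0.0876]
tcp_rot: [-3.097, -0.436, -0.139]
wrist_force: [5.2, 2.0, 9.9]
width: -0.001
```

```bash
python3 look.py w16; python3 -c "
import cv2,numpy as np
a=[cv2.imread(f'pics/{n}.png')[340:460,150:320] for n in ('w14','w15','w16')]
cv2.imwrite('pics/cmp.png',cv2.resize(np.vstack(a),None,fx=1.6*1,fy=1.6))"
```

```text
F tool [ 6.4 -0.4 -9.4] pos [0.4966 0.1127 0.0876] 26.7333
```

View pics/cmp.png

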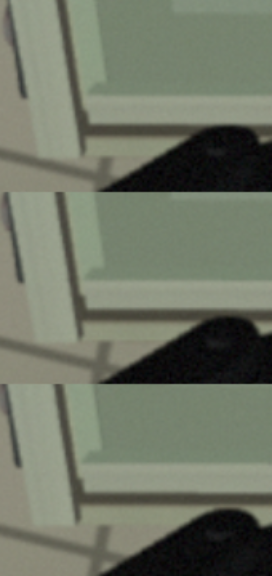

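Emit:
apply_moves:
  plan:
    - [[0,0,-0.001,0,0,0,1],[0,0,-0.003,0,0,0,1],[0,0,-0.006,0,0,0,1],[0,0,-0.015,0,0,0,1],[0,0,-0.03,0,0,0,1],[0,0,-0.05,0,0,0,1],[0,0,-0.075,0,0,0,1],[0,0,-0.1,0,0,0,1]]

```text
time: 27.45
tool_pos: [0.4808, 0.1088, 0.1826]
tcp_rot: [-3.099, -0.436, -0.11]
wrist_force: [0.1, 0.6, -0.1]
width: 0.001
```

Emit:
apply_moves:
  plan:
    - [[0.01,0,-0.02,0,0,0,1],[0.02,0,-0.04,0,0,0,1],[0.03,0,-0.055,0,0,0,1],[0.035,0,-0.06,0,0,0,1],[0.035,0,-0.06,0,0,0,1],[0.035,0,-0.06,0,0,0,1],[0.035,0,-0.06,0,0,0,1],[0.035,0,-0.06,0,0,0,1]]

```text
time: 28.12
tool_pos: [0.5104, 0.1173, 0.2434]
tcp_rot: [-3.099, -0.436, -0.111]
wrist_force: [-0.0, 0.4, 0.1]
width: -0.003
```

```bash
python3 look.py w17; python3 - <<'E'
from h import *
cv2.imwrite('pics/d17.png',cv2.resize(read_camera('side')[100:380,190:360,::-1],None,fx=2.1,fy=2.1));
cv2.imwrite('pics/s17.png',cv2.resize(read_camera('scene')[130:280,120:470,::-1],None,fx=2.2,fy=2.2))
E
```

```text
F tool [ 0.1 -0.4 -0.1] pos [0.5104 0.1173 0.2434] 28.1167
```

View pics/w17.png

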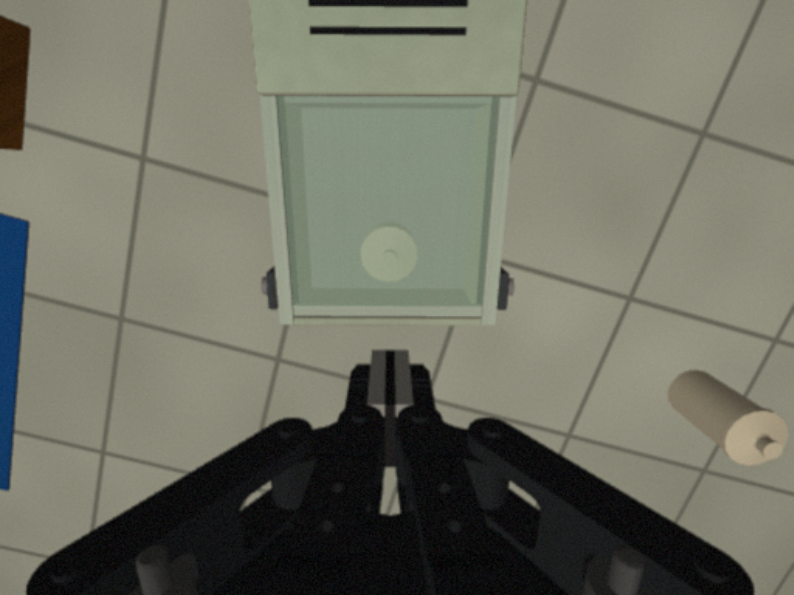

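View pics/d17.png

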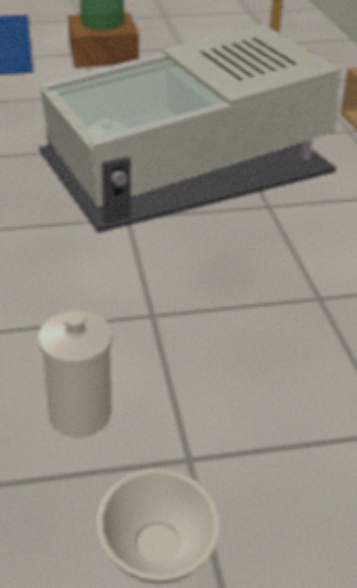

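View pics/s17.png

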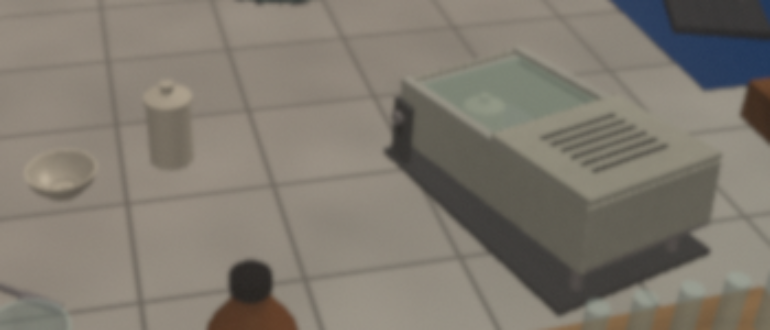

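```bash
python3 - <<'E'
from tgt import *
st=readout.read_state();c=cam('wrist',st)
for P in [(-139,40,79),(-136,40,79),(-139,40,82),(-144,40,82)]: print(P,proj(world(P,p),c)[0]*1.55)
im=cv2.imread('pics/w17.png')[285:335,265:515]
cv2.imwrite('pics/z17.png',cv2.resize(im,None,fx=3.2,fy=8,interpolation=cv2.INTER_NEAREST))
print(im[:,60].mean(1).round())
E
```

```text
(-139, 40, 79) [336.60527377 313.11424437]
(-136, 40, 79) [336.45686705 309.35583717]
(-139, 40, 82) [336.12575238 314.68279881]
(-144, 40, 82) [336.37574374 320.94410625]
[135. 134. 131. 126. 123. 123. 122. 122. 123. 122. 121. 122. 122. 121.
 121. 121. 121. 122. 124. 125. 134. 142. 149. 151. 150. 148. 147. 148.
 147. 137. 122.  99.  97. 115. 130. 138. 140. 139. 137. 134. 133. 133.
 133. 134. 134. 135. 135. 135. 134. 134.]
```

View pics/z17.png

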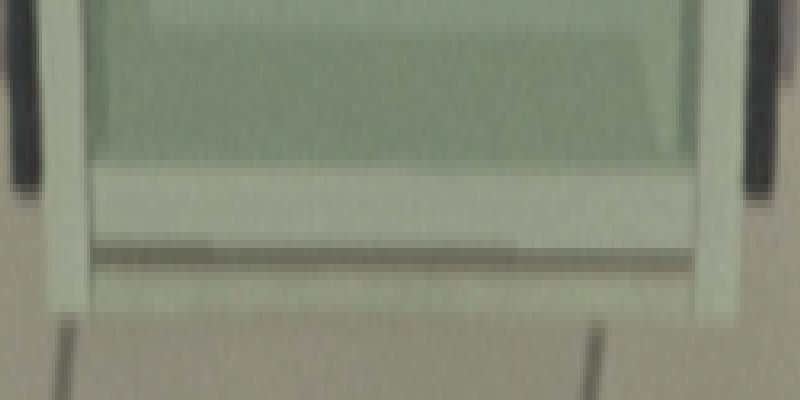

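```bash
python3 - <<'E'
import cv2
for n in ('w13','w14','w15','w16'):
    im=cv2.imread(f'pics/{n}.png').mean(2)
    print(n,[im[390:450,x:x+6].mean(1).round().astype(int).tolist() for x in (245,)])
E
```

```text
w13 [[120, 121, 122, 122, 122, 121, 121, 120, 124, 131, 141, 147, 150, 149, 148, 147, 144, 143, 143, 145, 145, 146, 146, 145, 144, 145, 138, 116, 93, 75, 70, 68, 69, 69, 69, 69, 70, 70, 69, 69, 68, 68, 69, 69, 68, 65, 60, 48, 37, 25, 18, 13, 8, 7, 8, 13, 14, 14, 12, 12]]
w14 [[120, 121, 121, 121, 120, 121, 121, 121, 125, 131, 141, 147, 150, 149, 147, 146, 143, 143, 144, 144, 144, 146, 145, 145, 146, 144, 135, 109, 87, 69, 67, 66, 66, 69, 80, 99, 114, 126, 133, 135, 137, 136, 137, 137, 136, 131, 120, 96, 69, 41, 27, 17, 11, 10, 12, 15, 11, 8, 8, 11]]
w15 [[121, 120, 120, 122, 127, 138, 146, 150, 150, 149, 147, 145, 144, 143, 144, 145, 144, 145, 145, 146, 145, 144, 123, 102, 79, 72, 68, 67, 68, 72, 92, 109, 123, 131, 135, 137, 137, 136, 136, 136, 137, 138, 133, 129, 130, 126, 117, 95, 69, 43, 29, 19, 12, 10, 9, 9, 10, 11, 11, 12]]
w16 [[142, 148, 150, 149, 148, 147, 145, 143, 143, 144, 145, 145, 145, 146, 146, 144, 136, 117, 93, 76, 68, 67, 69, 73, 80, 98, 115, 127, 134, 137, 136, 136, 136, 136, 136, 138, 136, 135, 133, 132, 132, 133, 133, 133, 134, 128, 117, 94, 69, 44, 28, 17, 11, 10, 10, 12, 15, 16, 14, 13]]
```

```bash
python3 - <<'E'
from h import *
print(bot.finish_job())
E
```

```text
the job is handed in; nothing more can be done
None
```

The crucible is standing upright in the drying box with the glass cover drawn home against the front wall, and the job was handed in at about 28 s of the 72 s allowed.

**What I did**
- I gripped the crucible at 25 N and lowered it into the open front at the case's tilt. I felt the chamber floor at about 7 N and let go with the cover still about 80 mm open.
- I rested the shut fingers on the glass, located by touch about 1 mm from the height predicted from the images. I then drew the cover forward with 5–10 N normal and up to about 6.5 N sideways load at the readings between moves. The fingers then lifted clear.

**What the last checks showed**
- **Cover:** over the last 5 mm of finger travel the line between cover and wall did not change. The fingers slipped at 6.4 N, above the 4 N the cover needs to move, so I take it to be at its stop.
- **Crucible:** it is seen upright through the closed glass, near the middle from side to side, about 37 mm behind the front wall.
- **Other items:** the jar and dish were not touched and look unmoved in the pictures. The gripper is clear of everything, with about 0 N at the wrist.

**One check that only half agreed:** in the final unloaded picture the dark band between cover and wall is about 1 mm wider than my fitted model of the box predicts. That is within the image blur and the 2 mm calibration, and under the 3 mm limit.

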